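# Read in the clean drinking bottles

### The arm

A 6-joint arm with a two-finger parallel gripper is mounted at the origin on the work surface. World frame = base frame: x ahead of the robot, y to its left, z up, the work surface at z = 0. Lengths are in m, angles in rad, forces in N, time in s.
With the tool pointing down it reaches from about 0.325 to 0.775 m from the base axis. Payload 9.3 kg.
Tool frame: the origin (TCP) lies at the very end of the fingers, on their centre line; the grasp point (between the pads) lies 19 mm behind it; z points along the fingers, y is the line along which they close (so a half turn about z gives the same grasp; the last joint's range is limited). The gripper opens to 85 mm and grips with 20 to 120 N. Pads are 22 mm wide; open, the fingers measure 114 mm over their backs; the gripper's body (76 mm by 85 mm) begins 54 mm behind the grasp point. The pads swing forward as they close: fully open they stand 13 mm farther back than shut.
Start: joints at [-1.262, 0.259, 0.021, 1.334, 0, 1.418], TCP at [0.245, -0.492, 0.231] pointing down, gripper open.
Joint ranges: [-3.04, 3.04], [-0.91, 1.82], [-1.04, 1.36], [-1.92, 1.95], [-1.52, 1.45], [-3.14, 3.14]. Speed limits (rad/s): [2.22, 2.22, 2.79, 3.14, 3.14, 3.14].

### API

Orientations are given as a unit quaternion [w, x, y, z].
In Python, from rig import robot, read_camera gives the robot as it stands.
- The arm moves only by the tool send_rows, never from a script. Its argument "plan" is a list of rows, each a list of 2 entries, a list of its own where there are three numbers: the shift along the tool's x, y, z normalised to -1 to 1, where 1 is 0.4 m, then the turn, a rotation vector about the tool's x, y, z normalised to -1 to 1, where 1 is 360 degrees. A call has 1 to 8 rows; each row is the pose to reach, as a shift and turn from the pose commanded when the call began, along the tool's axes at that moment, turning the shorter way round; what a row does not reach only later rows make up. A row lasts 1/12 s, in which the tool goes at most 41.7 mm and 7.16 degrees, less where a joint would pass 70% of its speed; a pose out of reach is approached as far as the arm can. A call with a number of a shift or a turn outside -1 to 1 is refused whole. A call with a gripper value outside its range is refused whole. "hand" is the closure, from 0 (fully open) to 1 (shut), set as the call begins (left out, the last holds). The fingers move at their own pace and stop on an object; "newtons" is the grip in N (left out, the last holds). Time passes only in rows, so rows that repeat a pose let the fingers close. It gives the time, the measured TCP pose, the force, the opening and the grip force at its end, in the units of the state.
- robot.get_state(): the state, without advancing time (a new reading comes with each control period).
- read_camera(name): name is "side" or "top" or "wrist"; returns a dict with "color" (384x512x3 uint8, red, green, blue), "range_z" (384x512 float32, m along the optical axis (not along the pixel's ray), 0 where there is no reading), "mtx" (3x3 intrinsics, pixels), "world_to_cam" (4x4, takes a point from world to camera coordinates); the wrist camera has in their place "tool_from_camera" (4x4, takes a point from camera to tool coordinates, whose origin is the TCP and whose axes are the flange's). Camera axes: x right, y down, z forward; pixel columns grow to the right and rows downward; lengths in m; the calibration is good to about 2 mm. The wrist camera is an equidistant fisheye: a pixel r from the principal point sees the ray r / f radians off the axis. A picture is of the moment at which its call begins: read the wrist's pose just before it.
- robot.finish_job(): hands the job in; it is judged then, once.
The state is a dict: "t": time; "joint_pos": joint angles; "joint_vel": joint speeds; "tau": joint torques, N m; "eef_pos": TCP position; "ee_rot": TCP orientation; "force": force on the tool from outside, world axes, zero at the start; "moment": the same for the moment, N m; "opening": opening from 0.0 (shut) to 1.0 (fully open); "gripper_force": force on a finger pad.
Only numpy, scipy, OpenCV 4.12 (cv2) and the standard library are available. Lean on these libraries where they do the work, as an engineer would, in place of code of your own. Each camera call takes 0.05 s, during which the arm holds its last target. There are 200 camera calls.

### The job

Lift the drinking bottles one at a time out of the white tub, lay them on their sides on the black rubber mat and roll each one until its barcode label faces straight up. With the label reader from the cradle, read each bottle as it lies free on the mat, the shortest first and the longest last, holding the reader upright and still for a second with its window about 70 mm above the middle of the label. Finish with the reader standing back in its cradle and every bottle lying in a lane of the tub again, and leave the other things on the table where they are.

Things in the scene. Friction and masses are not known exactly. Their poses are not given: they have to be found in the camera images.
- short: the shortest drinking bottle (may be absent): amber cylinder 50 mm in diameter, body 70 mm long; on its +x end a cap (32 mm in diameter, 18 mm) and steel spout (24 mm), 112 mm in all, about 170 g. Origin on the axis, mid-body; x along the axis to the cap. On the mat its axis is 28 mm above the table, in the tub 30. Rolls without slipping when pushed sideways, stays where left.
- short_label (a point): centre of the shortest bottle's paper barcode label, stuck fast on the skin of the body, 25 mm from the axis, mid-body; x along the bottle's axis, z straight out through the label (up when the label faces up). Label 50 mm along the axis, 36 mm round the body.
- middle: the middle-sized drinking bottle (may be absent): amber cylinder 50 mm in diameter, body 100 mm long; on its +x end a cap (32 mm in diameter, 18 mm) and steel spout (24 mm), 142 mm in all, about 170 g. Origin on the axis, mid-body; x along the axis to the cap. On the mat its axis is 28 mm above the table, in the tub 30. Rolls without slipping when pushed sideways, stays where left.
- middle_label (a point): centre of the middle-sized bottle's paper barcode label, stuck fast on the skin of the body, 25 mm from the axis, mid-body; x along the bottle's axis, z straight out through the label (up when the label faces up). Label 50 mm along the axis, 36 mm round the body.
- long: the longest drinking bottle (may be absent): amber cylinder 50 mm in diameter, body 130 mm long; on its +x end a cap (32 mm in diameter, 18 mm) and steel spout (24 mm), 172 mm in all, about 170 g. Origin on the axis, mid-body; x along the axis to the cap. On the mat its axis is 28 mm above the table, in the tub 30. Rolls without slipping when pushed sideways, stays where left.
- long_label (a point): centre of the longest bottle's paper barcode label, stuck fast on the skin of the body, 25 mm from the axis, mid-body; x along the bottle's axis, z straight out through the label (up when the label faces up). Label 50 mm along the axis, 36 mm round the body.
- tub: white wash tub, fixed, 220 x 290 mm outside (x, y), walls 60 mm high and 5 mm thick, floor 5 mm thick. Origin at the centre of its underside. Four ridges along x (25 mm wide, 10 mm above the floor) leave three lanes 60 mm wide, centred at y = -85, 0 and 85 mm; at most one bottle lies in each lane, along x.
- mat: black rubber mat on the table, 240 x 360 mm (x, y), 3 mm thick, fixed, with a raised lip (8 mm wide, 10 mm above the table) along both of its ends at y = -176 and 176 mm that keeps bottles from rolling off. Origin at the centre of its underside.
- cradle: grey open-topped cradle of the label reader, fixed, 94 x 80 mm outside (x, y), walls 24 mm high and 5 mm thick, floor 5 mm thick (inside 84 x 70 mm). Origin at the centre of its underside.
- reader: label reader, 220 g, upright in the cradle at the start: grey head 72 x 58 mm (x, y; 78 x 62 with soft edging), 37 mm high, under an upright black grip 44 x 32 mm (x, y) from 37 to 141 mm above the underside. Reads straight down through its underside. Origin at the centre of the underside, z up along the grip. In the cradle the underside is 5 mm above the table.
- reader_spot (a point): the point the reader reads at: 70 mm below the centre of its underside, along its beam. It reads a label when this point is within 30 mm of the label's centre.
- card_holder: yellow card holder, 60 x 85 x 6 mm, lying flat; a bystander, to be left where it is
- jar: jar with a metal lid, 60 mm in diameter, 75 mm high; a bystander, to be left where it is
- bowl: steel bowl, 130 mm in diameter, 50 mm high; a bystander, to be left where it is
- brush: brush, 190 mm long, lying down; a bystander, to be left where it is
- marker: marker pen, 125 mm long, lying down; a bystander, to be left where it is

How it is judged:
By the outcome, as a careful person would: the job done as asked, in the order asked, and still so for the second after the job is handed in, with the robot touching nothing.
Of short, middle, long only 2 to 3 are there at a start; the rules pass over those that are not, and their reading is None.
At some moment in a run one of short, middle, long may be knocked a few centimetres aside while the robot is not near it.
It also fails if it takes over 210 s, if anything falls off the work surface, if the arm or the gripper's body presses on something with over 40 N, if the wrist force passes 120 N, or if a joint passes its speed limit or range.

## Working session

There is one attempt and no reset: what is moved stays moved. The work goes in short steps, Python scripts to look and compute and a tool call to move; the robot and the scene stay as the last step left them, time stands still between calls to the robot, and variables do not carry over. Pictures are saved under pics/ and viewed, at most 14 in all, crops included, and the job is handed in when it is done.

Besides the shell and the picture viewer there is one more tool, called after "Request:" by a JSON object that holds its "op" and its "data". send_rows: Moves the arm, as the interface text tells. Scaled input: -1 to 1 covers 0.4 m each way for a shift and 360 degrees each way for a turn. Its arguments: {"type":"object","properties":{"plan":{"type":"array","items":{"type":"array"}},"hand":{"type":"number"},"newtons":{"type":"number"}},"required":["plan"]}

```bash
ls; mkdir -p pics; cat > h.py <<'E'
import numpy as np, cv2
from rig import robot, read_camera
from scipy.spatial.transform import Rotation as R
def cloud(c):
    z=c["range_z"]; v,u=np.mgrid[:384,:512]; K=c["mtx"]
    p=np.stack([(u-K[0,2])*z/K[0,0],(v-K[1,2])*z/K[1,1],z],-1)
    T=np.linalg.inv(c["world_to_cam"])
    return p@T[:3,:3].T+T[:3,3]
def snap(n,f):
    c=read_camera(n); cv2.imwrite(f"pics/{f}.png",c["color"][:,:,::-1]); return c
E
python3 - <<'E'
from h import *
import pickle
print(robot.get_state())
t=snap("top","t0");s=snap("side","s0");pickle.dump((t,s),open("c0.pkl","wb"))
print(t["world_to_cam"],t["mtx"])
im=np.hstack([t["color"],s["color"]])[:,:,::-1]
cv2.imwrite("pics/both.png",cv2.resize(t["color"][:,:,::-1],(800,600),interpolation=cv2.INTER_CUBIC))
E
```

```text
pics
{'t': 0.0, 'joint_pos': array([-1.26160922e+00,  2.59183769e-01,  2.07513522e-02,  1.33369287e+00,
       -1.60557260e-07,  1.41819652e+00]), 'joint_vel': array([-0.00082599, -0.00011784, -0.00045513,  0.00011117,  0.00188425,
        0.00031808]), 'tau': array([-7.20997832e-04, -5.55644238e+01,  3.44527102e+01,  1.40151210e-02,
       -2.62710438e-05,  2.29899376e-05]), 'eef_pos': array([ 0.24496038, -0.4921209 ,  0.23066665]), 'ee_rot': array([-6.62438703e-04,  9.73462104e-01,  2.28847308e-01, -5.20515055e-05]), 'force': array([-0.55354534, -0.11906743,  0.60484697]), 'moment': array([ 0.03474584, -0.02075797, -0.00488425]), 'gripper_force': 0.0, 'opening': 1.0032966937643915}
[[ 0.01044936 -0.99990128  0.00939407 -0.01148222]
 [-0.98134533 -0.0120581  -0.19187481  0.54546492]
 [ 0.19196914 -0.00721386 -0.98137445  1.69760069]
 [ 0.          0.          0.          1.        ]] [[484.20110638   0.         256.56578618]
 [  0.         484.20110638 196.86052071]
 [  0.           0.           1.        ]]
```

View pics/both.png

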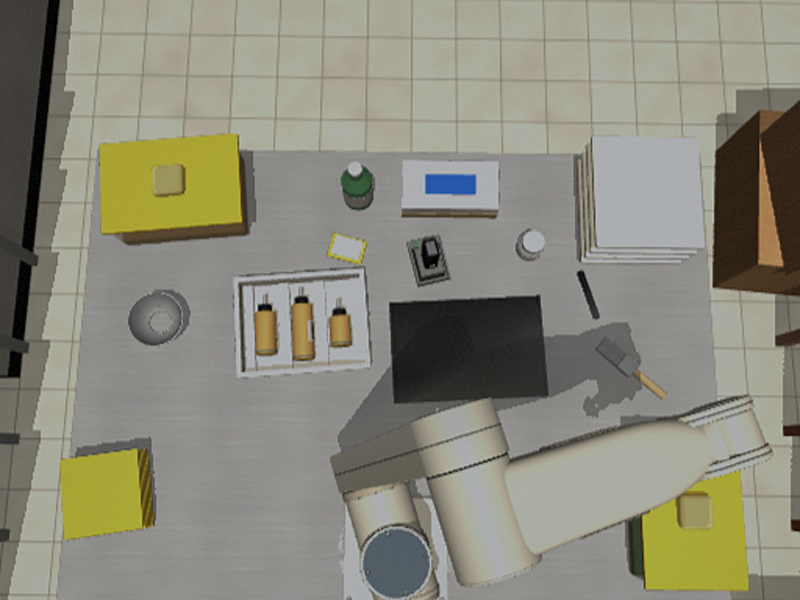

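View pics/s0.png

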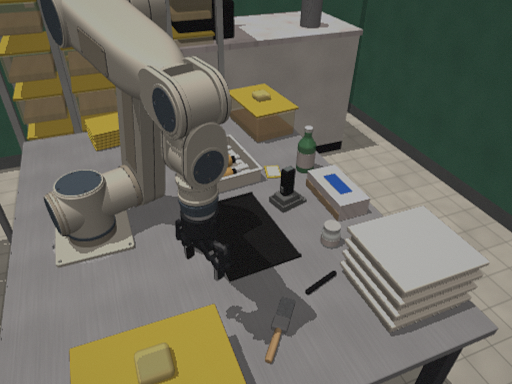

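```bash
python3 - <<'E'
from h import *
import pickle
t,s=pickle.load(open("c0.pkl","rb"))
im=t["color"][:,:,::-1]
a=cv2.resize(im[135:265,145:355],(798,494),interpolation=cv2.INTER_CUBIC)
cv2.imwrite("pics/crop1.png",a)
P=cloud(t)
# mat: dark pixels low z
x,y,z=P[...,0],P[...,1],P[...,2]
def st(m,n):
    q=P[m]; print(n,m.sum(),q.mean(0).round(4),q.min(0).round(4),q.max(0).round(4))
    if len(q)>5: print(cv2.minAreaRect(q[:,:2].astype(np.float32)))
box=lambda a,b,c,d:(x>a)&(x<b)&(y>c)&(y<d)
c=im.astype(int)
amber=(c[...,2]-c[...,0]>60)&(z>.02)&(z<.09)&box(.3,.75,.1,.5)
n,l,_,_=cv2.connectedComponentsWithStats(amber.astype(np.uint8))
for i in range(1,n):
    if (l==i).sum()>30: st(l==i,i)
tub=(z>.05)&(z<.075)&box(.3,.8,.0,.5)&(c.min(-1)>140); st(tub,"tubrim")
st((z>.1)&(z<.17)&box(.5,.85,-.15,.1),"grip")
st((z>.018)&(z<.06)&box(.5,.85,-.15,.1),"cradle/head")
st((c.max(-1)<60)&(z<.02)&box(.4,.75,-.35,.15),"mat")
E
```

```text
1 362 [0.4943 0.2244 0.0525] [0.4331 0.1966 0.0372] [0.5559 0.2465 0.0663]
((0.4944484233856201, 0.2234431803226471), (0.12123093008995056, 0.04548012092709541), 4.153303623199463)
2 304 [0.491  0.3078 0.0517] [0.4454 0.2854 0.0368] [0.5348 0.3333 0.0662]
((0.4899766445159912, 0.30960744619369507), (0.09020692855119705, 0.04486241936683655), 4.530818939208984)
3 199 [0.4972 0.1356 0.0515] [0.4657 0.1145 0.0332] [0.5267 0.1602 0.0638]
((0.4959579408168793, 0.13671433925628662), (0.059246666729450226, 0.04426415264606476), 3.453831434249878)
tubrim 909 [0.5025 0.2249 0.0609] [0.3804 0.0663 0.0501] [0.6372 0.4998 0.0722]
((0.504718542098999, 0.2859419286251068), (0.23553670942783356, 0.425140380859375), 5.0618767738342285)
grip 273 [0.736  0.0045 0.1355] [ 0.6397 -0.0872  0.1004] [0.8497 0.1    0.1632]
((0.7389225363731384, 0.008015528321266174), (0.2628977298736572, 0.05300608649849892), 42.626976013183594)
cradle/head 584 [ 0.6876 -0.0383  0.0365] [ 0.5035 -0.1498  0.018 ] [0.8277 0.0999 0.06  ]
((0.6536097526550293, -0.003769233822822571), (0.24846884608268738, 0.3222479522228241), 81.1207275390625)
mat 4700 [ 0.4906 -0.1636  0.004 ] [ 0.4    -0.3452 -0.0133] [0.7272 0.0227 0.0194]
((0.5637572407722473, -0.16071708500385284), (0.3278578519821167, 0.36674654483795166), 0.4016457200050354)
```

View pics/crop1.png

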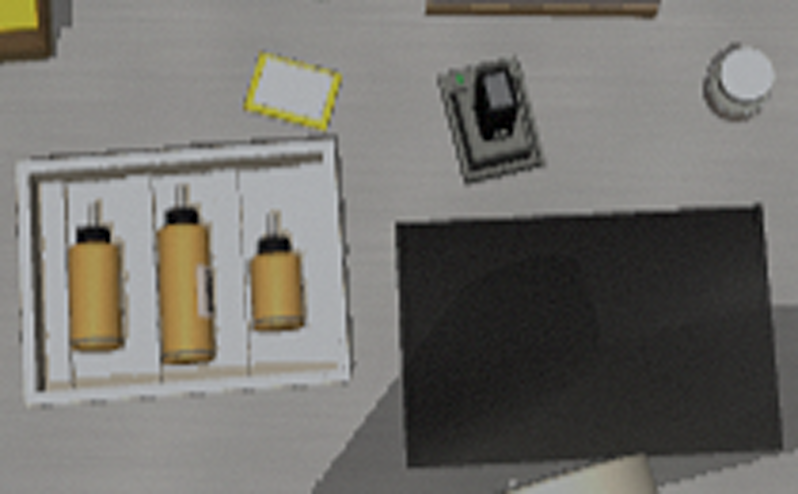

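```bash
cat >> h.py <<'E'
def at(c,u,v,z):
    T=np.linalg.inv(c["world_to_cam"]); d=T[:3,:3]@np.linalg.solve(c["mtx"],[u,v,1.])
    return T[:3,3]+d*(z-T[2,3])/d[2]
def fitrect(pts,lx,ly):  # pts TL TR BR BL (x up, y left)
    L=np.array([[lx,ly],[lx,-ly],[-lx,-ly],[-lx,ly]])/2
    P=np.array(pts)[:,:2]; c=P.mean(0); H=L.T@(P-c); a=np.arctan2(H[0,1]-H[1,0],H[0,0]+H[1,1])
    r=np.array([[np.cos(a),-np.sin(a)],[np.sin(a),np.cos(a)]])
    return c.round(4),np.degrees(a).round(2),((P-c)-L@r.T).round(4).tolist()
E
python3 - <<'E'
from h import *
import pickle
t,s=pickle.load(open("c0.pkl","rb"))
g=lambda pts,z:[at(t,144.5+a/3.8+.0,134.5+b/3.8,z) for a,b in pts]
print(np.linalg.inv(t["world_to_cam"])[:3,3])
print("tub",fitrect(g([(17,160),(335,137),(352,380),(27,405)],.06),.22,.29))
print("mat",fitrect(g([(396,222),(762,204),(783,452),(407,467)],.006),.24,.36))
print("cra",fitrect(g([(438,75),(515,57),(545,163),(468,183)],.024),.094,.08))
gt=g([(482,72),(508,66),(514,92),(488,98)],.146); print("grip",np.mean(gt,0))
for n,p in dict(mid=[(95,203),(97,349)],long=[(181,187),(188,360)],short=[(273,213),(276,327)]).items():
    print(n,[q.round(4) for q in g(p,.05)])
P=cloud(t);z=P[...,2];m=(z>.12)&(z<.165)&(P[...,0]>.62)&(P[...,0]<.75)&(abs(P[...,1])<.08)
print(P[m].mean(0),P[m].min(0),P[m].max(0))
E
```

```text
[0.20952249 0.00734243 1.77075078]
tub (array([0.5107, 0.2235]), np.float64(5.08), [[0.0067, 0.0076], [0.0075, -0.006], [-0.0066, -0.007], [-0.0077, 0.0055]])
mat (array([ 0.4603, -0.1629]), np.float64(3.27), [[-0.0006, 0.0001], [0.0014, 0.0002], [-0.0016, -0.0003], [0.0007, 0.0]])
cra (array([ 0.6696, -0.0686]), np.float64(15.28), [[0.0094, 0.0018], [0.0077, 0.0032], [-0.0086, -0.0014], [-0.0085, -0.0036]])
grip [ 0.67268091 -0.06912167  0.146     ]
mid [array([0.5753, 0.3109, 0.05  ]), array([0.435 , 0.3027, 0.05  ])]
long [array([0.592 , 0.2295, 0.05  ]), array([0.4256, 0.2169, 0.05  ])]
short [array([0.5676, 0.1408, 0.05  ]), array([0.4579, 0.1351, 0.05  ])]
[ 0.66285047 -0.06566943  0.14405372] [ 0.63970741 -0.07794786  0.12005052] [ 0.68732922 -0.04995898  0.15643379]
```

```bash
cat >> h.py <<'E'
def pose():
    s=robot.get_state(); q=s["ee_rot"]; return s["eef_pos"],R.from_quat([q[1],q[2],q[3],q[0]]),s
def down(th): # tool x at heading th deg, z down
    a=np.radians(th); return R.from_matrix(np.array([[np.cos(a),np.sin(a),0],[np.sin(a),-np.cos(a),0],[0,0,-1.]]))
def go(*wps):
    "each wp (x,y,z,theta): prints groups of relative rows chained, as if one call per wp"
    p,r,_=pose()
    for w in wps:
        T=down(w[3]); d=r.inv().apply(np.array(w[:3])-p); v=(r.inv()*T).as_rotvec()
        n=max(np.linalg.norm(d)/.0417,np.degrees(np.linalg.norm(v))/7.16)
        print((d/.4).round(4).tolist(),(v/2/np.pi).round(4).tolist(),"rows %.1f"%n)
        p,r=np.array(w[:3]),T
def stat():
    p,r,s=pose(); x=r.as_matrix(); print("t %.1f"%s["t"],p.round(4),"th %.1f"%np.degrees(np.arctan2(x[1,0],x[0,0])),"tilt %.2f"%np.degrees(np.arccos(-x[2,2])),"op %.3f F %.1f"%(s["opening"],s["gripper_force"]),s["force"].round(1))
E
python3 -c "
from h import *
go((.40,-.1,.32,100),(.46,.17,.32,185))
c=read_camera('wrist');print(c['tool_from_camera'],c['mtx'])"
```

```text
[0.7839, -0.7053, -0.2223] [-0.0001, -0.0001, -0.2043] rows 10.3
[0.6387, 0.2649, 0.0] [0.0, 0.0, -0.2361] rows 11.9
[[ 1.90243466e-04 -9.53492271e-01 -3.01417406e-01  7.72889834e-02]
 [ 9.99999978e-01  1.53293117e-04  1.46241251e-04 -1.15722619e-03]
 [-9.32346890e-05 -3.01417427e-01  9.53492279e-01 -1.41869732e-01]
 [ 0.00000000e+00  0.00000000e+00  0.00000000e+00  1.00000000e+00]] [[297.31863964   0.         256.8252002 ]
 [  0.         297.31863964 189.80385896]
 [  0.           0.           1.        ]]
```

```bash
python3 -c "
from h import *
go((.36,-.32,.32,75),(.44,-.08,.32,125),(.46,.15,.32,175),(.44,.2,.32,185))"
```

```text
[0.4492, -0.2575, -0.2227] [-0.0001, -0.0001, -0.1348] rows 6.8
[0.6313, 0.0379, 0.0] [0.0, 0.0, -0.1389] rows 7.0
[0.4423, 0.3708, 0.0] [0.0, 0.0, -0.1389] rows 7.0
[0.0607, 0.1202, 0.0] [0.0, 0.0, -0.0278] rows 1.4
```

Request:
{"op": "send_rows", "data": {"plan": [[[0.449, -0.258, -0.223], [0, 0, -0.135]], [[0.449, -0.258, -0.223], [0, 0, -0.135]], [[0.449, -0.258, -0.223], [0, 0, -0.135]], [[0.449, -0.258, -0.223], [0, 0, -0.135]], [[0.449, -0.258, -0.223], [0, 0, -0.135]], [[0.449, -0.258, -0.223], [0, 0, -0.135]], [[0.449, -0.258, -0.223], [0, 0, -0.135]], [[0.449, -0.258, -0.223], [0, 0, -0.135]]], "hand": 0.2}}

```text
t: 0.82
eef_pos: [0.3606, -0.319, 0.321]
ee_rot: [0.001, 0.791, 0.612, 0.0]
force: [0.9, 0.3, 0.3]
opening: 0.806
gripper_force: 0.0
```

Request:
{"op": "send_rows", "data": {"plan": [[[0.631, 0.038, 0], [0, 0, -0.139]], [[0.631, 0.038, 0], [0, 0, -0.139]], [[0.631, 0.038, 0], [0, 0, -0.139]], [[0.631, 0.038, 0], [0, 0, -0.139]], [[0.631, 0.038, 0], [0, 0, -0.139]], [[0.631, 0.038, 0], [0, 0, -0.139]], [[0.631, 0.038, 0], [0, 0, -0.139]], [[0.631, 0.038, 0], [0, 0, -0.139]]]}}

```text
t: 1.48
eef_pos: [0.4399, -0.0783, 0.3201]
ee_rot: [-0.0, 0.458, 0.889, -0.0]
force: [-0.1, 0.2, -0.2]
opening: 0.8
gripper_force: 0.0
```

Request:
{"op": "send_rows", "data": {"plan": [[[0.442, 0.371, 0], [0, 0, -0.139]], [[0.442, 0.371, 0], [0, 0, -0.139]], [[0.442, 0.371, 0], [0, 0, -0.139]], [[0.442, 0.371, 0], [0, 0, -0.139]], [[0.442, 0.371, 0], [0, 0, -0.139]], [[0.442, 0.371, 0], [0, 0, -0.139]], [[0.442, 0.371, 0], [0, 0, -0.139]], [[0.442, 0.371, 0], [0, 0, -0.139]]]}}

```text
t: 2.15
eef_pos: [0.4598, 0.1497, 0.3197]
ee_rot: [-0.001, 0.042, 0.999, -0.0]
force: [0.3, -1.5, 0.1]
opening: 0.801
gripper_force: 0.0
```

Request:
{"op": "send_rows", "data": {"plan": [[[0.061, 0.12, 0], [0, 0, -0.028]], [[0.061, 0.12, 0], [0, 0, -0.028]], [[0.061, 0.12, 0], [0, 0, -0.028]], [[0.061, 0.12, 0], [0, 0, -0.028]]]}}

```text
t: 2.48
eef_pos: [0.4395, 0.1986, 0.3203]
ee_rot: [-0.0, -0.041, 0.999, -0.0]
force: [0.1, 0.3, 0.0]
opening: 0.797
gripper_force: 0.0
```

```bash
cat >> h.py <<'E'
def wcloud(c,p,r):
    z=c["range_z"]; K=c["mtx"]; v,u=np.mgrid[:384,:512]
    a=(u-K[0,2])/K[0,0]; b=(v-K[1,2])/K[1,1]; th=np.hypot(a,b); k=np.where(th>1e-9,np.tan(th)/np.maximum(th,1e-9),1)
    P=np.stack([a*k*z,b*k*z,z],-1); T=c["tool_from_camera"]
    return r.apply((P@T[:3,:3].T+T[:3,3]).reshape(-1,3)).reshape(384,512,3)+p
E
python3 - <<'E'
from h import *
stat()
p,r,_=pose(); c=snap("wrist","w1"); P=wcloud(c,p,r)
col=c["color"].astype(int); z=P[...,2]
amber=((col[...,0]-col[...,2]>50)&(z>.02)&(z<.075)&(abs(P[...,0]-.5)<.15)&(P[...,1]>.05)&(P[...,1]<.4)).astype(np.uint8)
n,l,_,_=cv2.connectedComponentsWithStats(amber)
for i in range(1,n):
    q=P[l==i]
    if len(q)>150: print(len(q),q.max(0).round(3),cv2.minAreaRect(q[:,:2].astype(np.float32)))
cv2.imwrite("pics/w1.png",cv2.resize(c["color"][:,:,::-1],(768,576)))
t=read_camera("top")
E
```

```text
t 2.5 [0.4395 0.1986 0.3203] th -175.3 tilt 0.03 op 0.797 F 0.0 [0.1 0.3 0. ]
182 [0.429 0.241 0.055] ((0.42576467990875244, 0.21768073737621307), (0.004508574027568102, 0.04618852585554123), 4.859972953796387)
2240 [0.558 0.251 0.056] ((0.4940541386604309, 0.22372616827487946), (0.12674903869628906, 0.04733133688569069), 4.560723304748535)
191 [0.44  0.326 0.055] ((0.43630293011665344, 0.30367738008499146), (0.005130314733833075, 0.043997470289468765), 3.867075204849243)
213 [0.462 0.157 0.056] ((0.4583178162574768, 0.1340792328119278), (0.004319819621741772, 0.04644570127129555), 3.880561590194702)
1742 [0.538 0.333 0.057] ((0.4902305603027344, 0.3085976541042328), (0.09608610719442368, 0.0466277115046978), 4.091494560241699)
1250 [0.532 0.162 0.056] ((0.4971746504306793, 0.13673491775989532), (0.06703558564186096, 0.04717893898487091), 5.372284412384033)
```

View pics/w1.png

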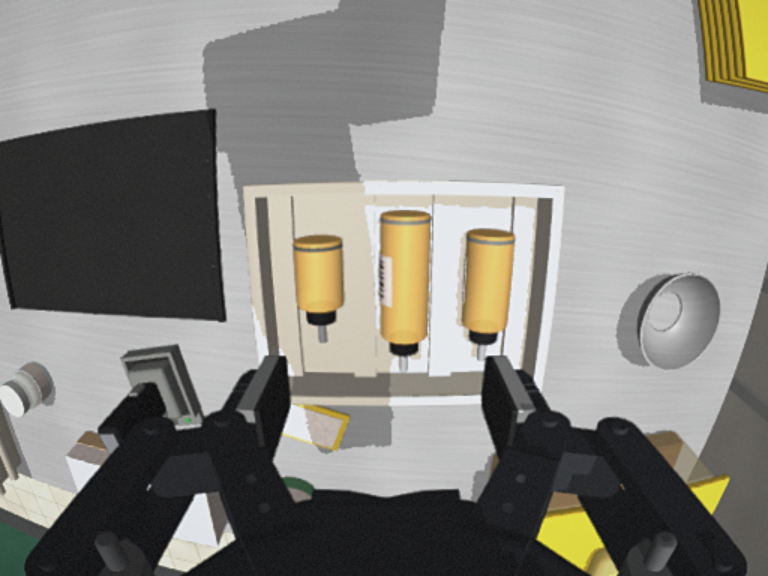

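```bash
python3 -c "
from h import *
go((.494,.1365,.10,184.7),(.494,.1365,.016,184.7),(.494,.1365,.14,184.7),(.46,-.08,.14,183.3),(.460,-.16,.06,183.3),(.460,-.16,.0155,183.3),(.46,-.16,.12,183.3),(.36,-.16,.26,183.3))"
```

```text
[-0.1224, -0.1653, 0.5508] [-0.0001, -0.0, 0.0003] rows 5.6
[0.0, 0.0, 0.21] [0.0, 0.0, 0.0] rows 2.0
[0.0, 0.0, -0.31] [0.0, 0.0, 0.0] rows 3.0
[0.1291, -0.5325, 0.0] [0.0, 0.0, 0.0039] rows 5.3
[0.0115, -0.1997, 0.2] [0.0, 0.0, 0.0] rows 2.7
[0.0, 0.0, 0.1112] [0.0, 0.0, 0.0] rows 1.1
[0.0, 0.0, -0.2612] [0.0, 0.0, 0.0] rows 2.5
[0.2496, 0.0144, -0.35] [0.0, 0.0, 0.0] rows 4.1
```

Request:
{"op": "send_rows", "data": {"plan": [[[-0.122, -0.165, 0.3], [0, 0, 0]], [[-0.122, -0.165, 0.3], [0, 0, 0]], [[-0.122, -0.165, 0.3], [0, 0, 0]], [[-0.122, -0.165, 0.3], [0, 0, 0]], [[-0.122, -0.165, 0.551], [0, 0, 0]], [[-0.122, -0.165, 0.551], [0, 0, 0]], [[-0.122, -0.165, 0.551], [0, 0, 0]], [[-0.122, -0.165, 0.551], [0, 0, 0]]]}}

```text
t: 3.25
eef_pos: [0.4916, 0.1367, 0.096]
ee_rot: [-0.004, -0.043, 0.999, -0.0]
force: [-1.0, 0.0, 0.0]
opening: 0.8
gripper_force: 0.0
```

Request:
{"op": "send_rows", "data": {"plan": [[[0, 0, 0.06], [0, 0, 0]], [[0, 0, 0.12], [0, 0, 0]], [[0, 0, 0.16], [0, 0, 0]], [[0, 0, 0.19], [0, 0, 0]], [[0, 0, 0.21], [0, 0, 0]], [[0, 0, 0.21], [0, 0, 0]], [[0, 0, 0.21], [0, 0, 0]]]}}

```text
t: 3.83
eef_pos: [0.4945, 0.1382, 0.017]
ee_rot: [0.0, -0.045, 0.999, -0.0]
force: [0.8, 0.1, -0.4]
opening: 0.8
gripper_force: 0.0
```

Request:
{"op": "send_rows", "data": {"plan": [[[0, 0, 0], [0, 0, 0]], [[0, 0, 0], [0, 0, 0]], [[0, 0, 0], [0, 0, 0]], [[0, 0, 0], [0, 0, 0]], [[0, 0, 0], [0, 0, 0]], [[0, 0, 0], [0, 0, 0]], [[0, 0, 0], [0, 0, 0]], [[0, 0, 0], [0, 0, 0]]], "hand": 0.7, "newtons": 25}}

```text
t: 4.5
eef_pos: [0.4946, 0.1385, 0.0173]
ee_rot: [0.001, -0.045, 0.999, -0.0]
force: [0.5, -1.8, 6.7]
opening: 0.572
gripper_force: 25.1
```

```bash
python3 -c "
from h import *
stat()"
```

```text
t 4.5 [0.4946 0.1385 0.0173] th -174.8 tilt 0.14 op 0.572 F 25.1 [ 0.5 -1.8  6.7]
```

Request:
{"op": "send_rows", "data": {"plan": [[[0, 0, -0.05], [0, 0, 0]], [[0, 0, -0.14], [0, 0, 0]], [[0, 0, -0.23], [0, 0, 0]], [[0, 0, -0.31], [0, 0, 0]], [[0, 0, -0.31], [0, 0, 0]], [[0, 0, -0.31], [0, 0, 0]]]}}

```text
t: 5.0
eef_pos: [0.4946, 0.1388, 0.142]
ee_rot: [0.002, -0.046, 0.999, 0.0]
force: [-0.2, -0.6, -2.8]
opening: 0.574
gripper_force: 27.8
```

Request:
{"op": "send_rows", "data": {"plan": [[[0.04, -0.08, 0], [0, 0, 0.005]], [[0.129, -0.533, 0], [0, 0, 0.005]], [[0.129, -0.533, 0], [0, 0, 0.005]], [[0.129, -0.533, 0], [0, 0, 0.005]], [[0.129, -0.533, 0], [0, 0, 0.005]], [[0.129, -0.533, 0], [0, 0, 0.005]], [[0.129, -0.533, 0], [0, 0, 0.005]], [[0.129, -0.533, 0], [0, 0, 0.005]]]}}

```text
t: 5.67
eef_pos: [0.4609, -0.0792, 0.1388]
ee_rot: [-0.001, -0.028, 1.0, 0.001]
force: [0.5, -0.0, -2.4]
opening: 0.574
gripper_force: 27.7
```

```bash
python3 -c "
from h import *
stat()
go((.46,-.16,.06,183.3),(.460,-.16,.0158,183.3))"
```

```text
t 5.7 [ 0.4609 -0.0792  0.1388] th -176.7 tilt 0.13 op 0.574 F 27.7 [ 0.5 -0.  -2.4]
[0.0132, -0.2017, 0.1969] [0.0002, -0.0003, -0.0001] rows 2.7
[0.0, 0.0, 0.1105] [0.0, 0.0, 0.0] rows 1.1
```

Request:
{"op": "send_rows", "data": {"plan": [[[0.013, -0.202, 0.1], [0, 0, 0]], [[0.013, -0.202, 0.197], [0, 0, 0]], [[0.013, -0.202, 0.197], [0, 0, 0]], [[0.013, -0.202, 0.25], [0, 0, 0]], [[0.013, -0.202, 0.285], [0, 0, 0]], [[0.013, -0.202, 0.307], [0, 0, 0]], [[0.013, -0.202, 0.307], [0, 0, 0]], [[0.013, -0.202, 0.307], [0, 0, 0]]]}}

```text
t: 6.33
eef_pos: [0.4613, -0.1583, 0.0169]
ee_rot: [-0.0, -0.031, 1.0, 0.0]
force: [0.4, -0.4, -0.7]
opening: 0.576
gripper_force: 28.4
```

Request:
{"op": "send_rows", "data": {"plan": [[[0, 0, 0], [0, 0, 0]], [[0, 0, 0], [0, 0, 0]], [[0, 0, 0], [0, 0, 0]], [[0, 0, 0], [0, 0, 0]]], "hand": 0.2}}

```text
t: 6.67
eef_pos: [0.4617, -0.1594, 0.0178]
ee_rot: [0.0, -0.03, 1.0, -0.0]
force: [0.1, 0.8, -0.2]
opening: 0.802
gripper_force: 0.0
```

Request:
{"op": "send_rows", "data": {"plan": [[[0, 0, -0.06], [0, 0, 0]], [[0, 0, -0.15], [0, 0, 0]], [[0, 0, -0.25], [0, 0, 0]], [[0.1, 0, -0.32], [0, 0, 0]], [[0.2, 0.014, -0.4], [0, 0, 0]], [[0.2, 0.014, -0.5], [0, 0, 0]], [[0.2, 0.014, -0.5], [0, 0, 0]], [[0.2, 0.014, -0.5], [0, 0, 0]]]}}

```text
t: 7.33
eef_pos: [0.3815, -0.1593, 0.2209]
ee_rot: [0.003, -0.029, 1.0, -0.002]
force: [-0.2, -0.5, -1.1]
opening: 0.798
gripper_force: 0.0
```

```bash
python3 - <<'E'
from h import *
stat()
p,r,_=pose(); c=snap("wrist","w2"); s=read_camera("side")
a=cv2.resize(c["color"],(512,384)); b=cv2.resize(s["color"][170:290,190:310],(384,384),interpolation=cv2.INTER_CUBIC)
cv2.imwrite("pics/w2.png",cv2.resize(np.hstack([a,b])[:,:,::-1],None,fx=.89,fy=.89))
E
```

```text
t 7.3 [ 0.3815 -0.1593  0.2209] th -176.6 tilt 0.39 op 0.798 F 0.0 [-0.2 -0.5 -1.1]
```

View pics/w2.png

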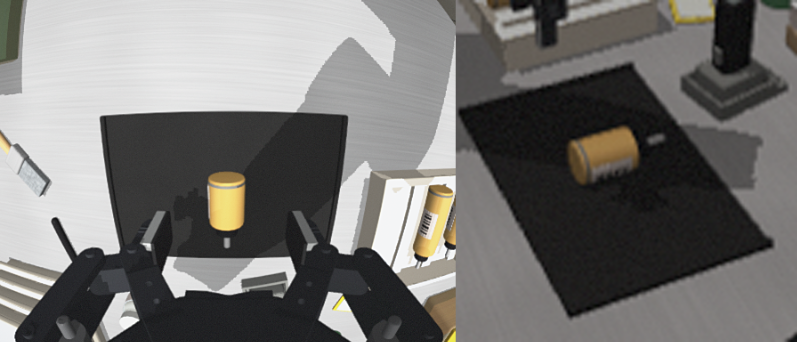

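```bash
python3 -c "
from h import *
go((.4617,-.1595,.11,183.3),(.4617,-.1595,.019,183.3))"
```

```text
[-0.2003, -0.0137, 0.2688] [-0.0001, 0.0002, 0.0003] rows 3.2
[0.0, 0.0, 0.2275] [0.0, 0.0, 0.0] rows 2.2
```

Request:
{"op": "send_rows", "data": {"plan": [[[-0.2, -0.014, 0.2], [0, 0, 0]], [[-0.2, -0.014, 0.269], [0, 0, 0]], [[-0.2, -0.014, 0.269], [0, 0, 0]], [[-0.2, -0.014, 0.269], [0, 0, 0]], [[-0.2, -0.014, 0.35], [0, 0, 0]], [[-0.2, -0.014, 0.43], [0, 0, 0]], [[-0.2, -0.014, 0.496], [0, 0, 0]], [[-0.2, -0.014, 0.496], [0, 0, 0]]]}}

```text
t: 8.1
eef_pos: [0.4581, -0.1575, 0.0138]
ee_rot: [-0.004, -0.03, 1.0, 0.002]
force: [-0.0, 0.2, -0.7]
opening: 0.802
gripper_force: 0.0
```

Request:
{"op": "send_rows", "data": {"plan": [[[0, 0.015, 0], [0, 0, 0]], [[0, 0.035, 0], [0, 0, 0]], [[0, 0.055, 0], [0, 0, 0]], [[0, 0.075, 0], [0, 0, 0]], [[0, 0.095, 0], [0, 0, 0]], [[0, 0.115, 0], [0, 0, 0]], [[0, 0.13, 0], [0, 0, 0]], [[0, 0.135, 0], [0, 0, 0]]]}}

```text
t: 8.77
eef_pos: [0.4581, -0.1044, 0.0192]
ee_rot: [0.0, -0.03, 1.0, -0.0]
force: [0.1, 0.1, 0.2]
opening: 0.798
gripper_force: 0.0
```

Request:
{"op": "send_rows", "data": {"plan": [[[0, 0, 0], [0, 0, 0]], [[0, -0.015, 0], [0, 0, 0]], [[0, -0.02, -0.06], [0, 0, 0]], [[0, -0.02, -0.15], [0, 0, 0]], [[0, -0.02, -0.25], [0, 0, 0]], [[0.1, -0.02, -0.35], [0, 0, 0]], [[0.2, -0.02, -0.45], [0, 0, 0]], [[0.2, -0.02, -0.5], [0, 0, 0]]]}}

```text
t: 9.43
eef_pos: [0.3782, -0.1182, 0.2153]
ee_rot: [-0.001, -0.03, 1.0, 0.0]
force: [0.8, 0.8, 0.2]
opening: 0.796
gripper_force: 0.0
```

Request:
{"op": "send_rows", "data": {"plan": [[[0, 0, 0], [0, 0, 0]], [[0, 0, 0], [0, 0, 0]]]}}

```text
t: 9.6
eef_pos: [0.3811, -0.1194, 0.2169]
ee_rot: [0.002, -0.029, 1.0, -0.001]
force: [-0.1, -0.3, -0.2]
opening: 0.8
gripper_force: 0.0
```

```bash
cat >> h.py <<'E'
def bottles(box=(.33,.6,-.36,.05),name=None):
    "from wrist view: bottle axis line, centre and label angle (deg from up, + toward +y) on the mat"
    stat(); p,r,_=pose(); c=read_camera("wrist"); P=wcloud(c,p,r); col=c["color"].astype(int)
    if name: cv2.imwrite(f"pics/{name}.png",cv2.resize(c["color"][:,:,::-1],(768,576),interpolation=cv2.INTER_CUBIC))
    x,y,z=P[...,0],P[...,1],P[...,2]
    inb=(x>box[0])&(x<box[1])&(y>box[2])&(y<box[3])
    m=inb&(z>.015)&(z<.065)&(col.max(-1)>75)
    m=cv2.morphologyEx(m.astype(np.uint8),cv2.MORPH_CLOSE,np.ones((3,3)))
    n,l,_,_=cv2.connectedComponentsWithStats(m)
    for i in range(1,n):
        k=l==i
        if k.sum()<300: continue
        am=k&(col[...,0]-col[...,2]>40); lab=k&(col[...,0]-col[...,2]<=40)&(z>.02)
        body=P[am]
        if len(body)<200: continue
        (cx,cy),wh,_=cv2.minAreaRect(P[am|lab][:,:2].astype(np.float32))
        b=P[(am|lab)&(np.abs(x-np.median(body[:,0]))<.02)]
        xs=np.sort(body[:,0]); x0,x1=np.percentile(xs,[.7,99.3])
        q=body[:,:2]-body[:,:2].mean(0)
        # circle fit in (y,z), radius 25: axis y(x)=a+bx, z=za
        from scipy.optimize import least_squares
        bb=P[am|(lab&(x<x1)&(x>x0))]; bb=bb[bb[:,0]>x0+.006]
        f=least_squares(lambda t:np.hypot(bb[:,1]-t[0]-t[1]*(bb[:,0]-.46),bb[:,2]-t[2])-.025,[np.median(bb[:,1]),.058,.028],loss="soft_l1",f_scale=.002).x
        ang=np.degrees(np.arctan2(y-f[0]-f[1]*(x-.46),z-f[2]))
        xm=(x0+x1)/2
        L=lab&(np.abs(x-xm)<.02)
        print("bottle x %.4f..%.4f mid %.4f y_mid %.4f slope %.2fdeg z %.4f"%(x0,x1,xm,f[0]+f[1]*(xm-.46),np.degrees(np.arctan(f[1])),f[2]),"label n",L.sum(), "pct1,50,99",np.percentile(ang[L],[1,50,99]).round(1) if L.sum()>10 else None)
    return c,P
E
python3 - <<'E'
from h import *
bottles(name="w3")
E
```

```text
t 9.6 [ 0.3811 -0.1194  0.2169] th -176.7 tilt 0.29 op 0.800 F 0.0 [-0.1 -0.3 -0.2]
bottle x 0.4197..0.4909 mid 0.4553 y_mid -0.1478 slope 3.39deg z 0.0273 label n 122 pct1,50,99 [-78.2 -55.  -44.3]
```

View pics/w3.png

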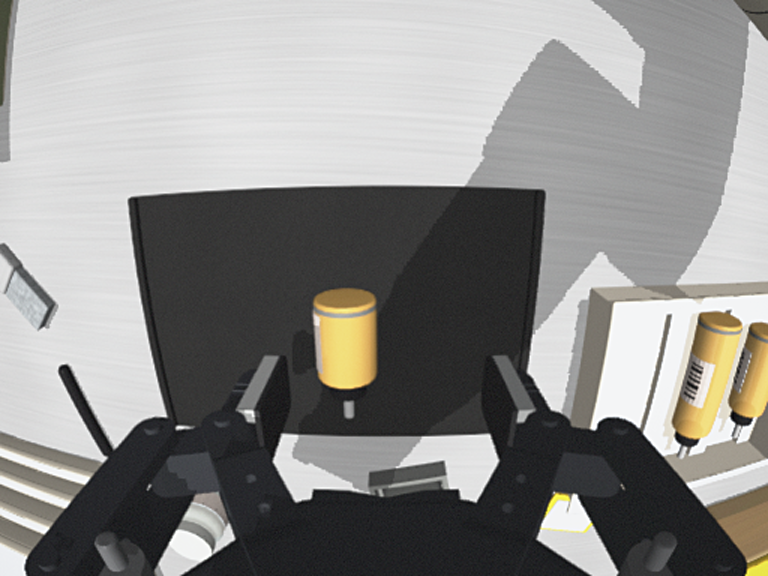

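```bash
python3 -c "
from h import *
go((.456,-.148,.11,183.3),(.456,-.148,.019,183.3))"
```

```text
[-0.1825, -0.0829, 0.264] [-0.0002, 0.0003, 0.0001] rows 3.2
[0.0, 0.0, 0.2275] [0.0, 0.0, 0.0] rows 2.2
```

Request:
{"op": "send_rows", "data": {"plan": [[[-0.185, -0.083, 0.15], [0, 0, 0]], [[-0.185, -0.083, 0.26], [0, 0, 0]], [[-0.185, -0.083, 0.264], [0, 0, 0]], [[-0.185, -0.083, 0.264], [0, 0, 0]], [[-0.185, -0.083, 0.35], [0, 0, 0]], [[-0.185, -0.083, 0.43], [0, 0, 0]], [[-0.185, -0.083, 0.491], [0, 0, 0]], [[-0.185, -0.083, 0.491], [0, 0, 0]]]}}

```text
t: 10.32
eef_pos: [0.4537, -0.1454, 0.0139]
ee_rot: [-0.004, -0.03, 1.0, 0.002]
force: [-0.8, 0.3, 0.7]
opening: 0.801
gripper_force: 0.0
```

Request:
{"op": "send_rows", "data": {"plan": [[[0, 0.015, 0], [0, 0, 0]], [[0, 0.03, 0], [0, 0, 0]], [[0, 0.045, 0], [0, 0, 0]], [[0, 0.06, 0], [0, 0, 0]], [[0, 0.075, 0], [0, 0, 0]], [[0, 0.09, 0], [0, 0, 0]], [[0, 0.105, 0], [0, 0, 0]], [[0, 0.115, 0], [0, 0, 0]]]}}

```text
t: 10.98
eef_pos: [0.4539, -0.1001, 0.0188]
ee_rot: [0.0, -0.03, 1.0, -0.0]
force: [0.8, 0.6, -0.1]
opening: 0.798
gripper_force: 0.0
```

Request:
{"op": "send_rows", "data": {"plan": [[[0, 0, 0], [0, 0, 0]], [[0, 0, 0], [0, 0, 0]], [[0, 0, 0], [0, 0, 0]]]}}

```text
t: 11.23
eef_pos: [0.454, -0.1011, 0.0185]
ee_rot: [0.0, -0.03, 1.0, -0.0]
force: [0.1, -0.6, 0.6]
opening: 0.806
gripper_force: 0.0
```

```bash
python3 - <<'E'
from h import *
bottles(name="w4")
E
```

```text
t 11.2 [ 0.454  -0.1011  0.0185] th -176.6 tilt 0.01 op 0.806 F 0.0 [ 0.1 -0.6  0.6]
bottle x 0.4165..0.4847 mid 0.4506 y_mid -0.0952 slope 3.53deg z 0.0277 label n 3657 pct1,50,99 [-15.    8.9  68.5]
```

View pics/w4.png

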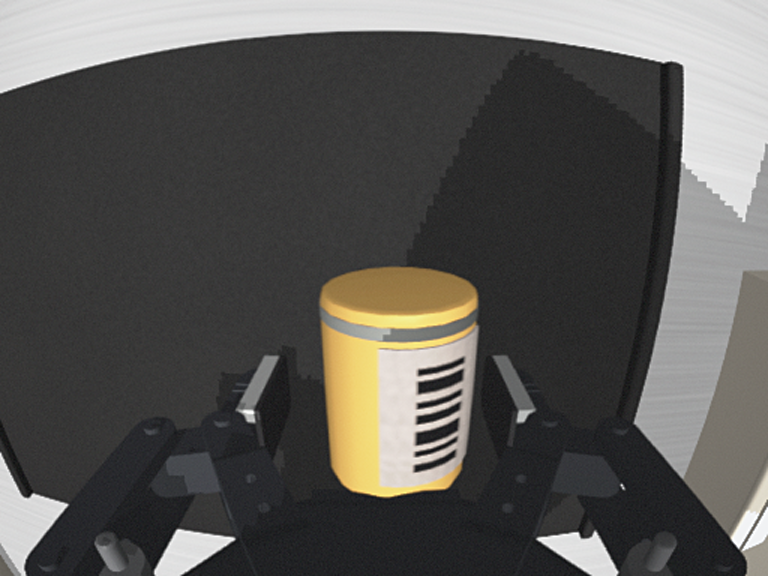

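Request:
{"op": "send_rows", "data": {"plan": [[[0, 0, 0], [0, 0, 0]], [[0, 0, 0], [0, 0, 0]], [[0, 0, 0], [0, 0, 0]], [[0, -0.006, 0], [0, 0, 0]], [[0, -0.011, 0], [0, 0, 0]], [[0, -0.015, 0], [0, 0, 0]], [[0, -0.018, 0], [0, 0, 0]], [[0, -0.019, 0], [0, 0, 0]]], "hand": 0.38}}

```text
t: 11.95
eef_pos: [0.4544, -0.1089, 0.0185]
ee_rot: [0.0, -0.03, 1.0, -0.0]
force: [0.2, 1.0, 0.3]
opening: 0.621
gripper_force: 0.0
```

Request:
{"op": "send_rows", "data": {"plan": [[[0, 0, 0], [0, 0, 0]], [[0, 0, 0], [0, 0, 0]], [[0, 0, 0], [0, 0, 0]]]}}

```text
t: 12.2
eef_pos: [0.4543, -0.1085, 0.0185]
ee_rot: [-0.0, -0.03, 1.0, 0.0]
force: [0.6, -0.2, 0.5]
opening: 0.619
gripper_force: 0.0
```

```bash
python3 - <<'E'
from h import *
bottles()
E
```

```text
t 12.2 [ 0.4543 -0.1085  0.0185] th -176.6 tilt 0.00 op 0.619 F 0.0 [ 0.6 -0.2  0.5]
bottle x 0.4173..0.4852 mid 0.4513 y_mid -0.1065 slope 3.38deg z 0.0279 label n 4354 pct1,50,99 [-36.    0.6  47.4]
```

Request:
{"op": "send_rows", "data": {"plan": [[[0, 0, 0], [0, 0, 0]], [[0, 0, 0], [0, 0, 0]], [[0, 0, 0], [0, 0, 0]], [[0, 0, 0], [0, 0, 0]], [[0, 0, 0], [0, 0, 0]], [[0, 0, -0.05], [0, 0, 0]], [[0, 0, -0.1], [0, 0, 0]], [[0, 0, -0.1], [0, 0, 0]]], "hand": 0.7}}

```text
t: 12.92
eef_pos: [0.4558, -0.1091, 0.0609]
ee_rot: [0.002, -0.03, 1.0, -0.001]
force: [1.4, -0.2, -1.9]
opening: 0.575
gripper_force: 27.7
```

```bash
python3 - <<'E'
from h import *
bottles()
go((.4666,-.2727,.0585,183.3),(.4666,-.2727,.019,183.3))
E
```

```text
t 12.9 [ 0.4558 -0.1091  0.0609] th -176.6 tilt 0.22 op 0.575 F 27.7 [ 1.4 -0.2 -1.9]
  return _methods._mean(a, axis=axis, dtype=dtype,
  ret = ret.dtype.type(ret / rcount)
Traceback (most recent call last):
  File "h.py", line 60, in bottles
    f=least_squares(lambda t:np.hypot(bb[:,1]-t[0]-t[1]*(bb[:,0]-.46),bb[:,2]-t[2])-.025,[np.median(bb[:,1]),.058,.028],loss="soft_l1",f_scale=.002).x
      ~~~~~~~~~~~~~^^^^^^^^^^^^^^^^^^^^^^^^^^^^^^^^^^^^^^^^^^^^^^^^^^^^^^^^^^^^^^^^^^^^^^^^^^^^^^^^^^^^^^^^^^^^^^^^^^^^^^^^^^^^^^^^^^^^^^^^^^^^^^^^^
ValueError: Initial guess is outside of provided bounds
```

Request:
{"op": "send_rows", "data": {"plan": [[[-0.004, -0.08, -0.03], [0, 0, 0]], [[-0.004, -0.18, -0.03], [0, 0, 0]], [[-0.004, -0.28, -0.03], [0, 0, 0]], [[-0.004, -0.36, -0.03], [0, 0, 0]], [[-0.004, -0.41, -0.03], [0, 0, 0]], [[-0.004, -0.41, 0], [0, 0, 0]], [[-0.004, -0.41, 0.03], [0, 0, 0]], [[-0.004, -0.41, 0.05], [0, 0, 0]]]}}

```text
t: 13.63
eef_pos: [0.4648, -0.2721, 0.036]
ee_rot: [-0.001, -0.029, 1.0, 0.001]
force: [0.0, -0.5, -3.3]
opening: 0.577
gripper_force: 27.6
```

Request:
{"op": "send_rows", "data": {"plan": [[[0, 0, 0.02], [0, 0, 0]], [[0, 0, 0.036], [0, 0, 0]], [[0, 0, 0.046], [0, 0, 0]], [[0, 0, 0.049], [0, 0, 0]], [[0, 0, 0.049], [0, 0, 0]], [[0, 0, 0.049], [0, 0, 0]]]}}

```text
t: 14.13
eef_pos: [0.466, -0.2721, 0.0191]
ee_rot: [0.0, -0.03, 1.0, -0.0]
force: [-0.4, 0.2, -1.6]
opening: 0.575
gripper_force: 27.7
```

Request:
{"op": "send_rows", "data": {"plan": [[[0, 0, 0], [0, 0, 0]], [[0, 0, 0], [0, 0, 0]], [[0, 0, 0], [0, 0, 0]], [[0, 0, 0], [0, 0, 0]], [[0, 0, 0], [0, 0, 0]]], "hand": 0.38}}

```text
t: 14.55
eef_pos: [0.4658, -0.2722, 0.019]
ee_rot: [0.0, -0.03, 1.0, -0.0]
force: [-1.0, 1.0, 0.6]
opening: 0.618
gripper_force: 0.0
```

```bash
python3 - <<'E'
from h import *
bottles()
E
```

```text
t 14.6 [ 0.4658 -0.2722  0.019 ] th -176.6 tilt 0.01 op 0.618 F 0.0 [-1.   1.   0.6]
bottle x 0.4290..0.4970 mid 0.4630 y_mid -0.2710 slope 3.45deg z 0.0278 label n 4506 pct1,50,99 [-36.1   2.1  47.8]
```

Request:
{"op": "send_rows", "data": {"plan": [[[0, -0.002, 0], [0, 0, 0]], [[0, -0.004, 0], [0, 0, 0]], [[0, -0.006, 0], [0, 0, 0]], [[0, -0.008, 0], [0, 0, 0]], [[0, -0.009, 0], [0, 0, 0]], [[0, -0.009, 0], [0, 0, 0]], [[0, -0.009, 0], [0, 0, 0]]]}}

```text
t: 15.18
eef_pos: [0.466, -0.2758, 0.0188]
ee_rot: [-0.0, -0.03, 1.0, 0.0]
force: [-0.2, 0.3, -0.2]
opening: 0.619
gripper_force: 0.0
```

```bash
python3 - <<'E'
from h import *
bottles()
E
```

```text
t 15.2 [ 0.466  -0.2758  0.0188] th -176.6 tilt 0.00 op 0.619 F 0.0 [-0.2  0.3 -0.2]
bottle x 0.4292..0.4969 mid 0.4630 y_mid -0.2734 slope 2.87deg z 0.0280 label n 5048 pct1,50,99 [-41.8   3.3  85.4]
```

```bash
python3 - <<'E'
from h import *
go((.466,-.2735,.0188,183.4),(.466,-.2735,.15,183.4),(.47,0.0,.15,184),(.4855,.30,.15,184.5),(.4855,.307,.10,184.5),(.4855,.307,.017,184.5))
E
```

```text
[-0.0005, 0.0055, 0.0002] [0.0, -0.0, 0.0] rows 0.1
[0.0, 0.0, -0.328] [0.0, 0.0, 0.0] rows 3.1
[-0.0505, 0.682, 0.0] [0.0, 0.0, -0.0017] rows 6.6
[-0.091, 0.7455, 0.0] [0.0, 0.0, -0.0014] rows 7.2
[-0.0014, 0.0174, 0.125] [0.0, 0.0, 0.0] rows 1.2
[0.0, 0.0, 0.2075] [0.0, 0.0, 0.0] rows 2.0
```

Request:
{"op": "send_rows", "data": {"plan": [[[0, 0.003, 0], [0, 0, 0]], [[0, 0.0055, 0], [0, 0, 0]], [[0, 0.0055, -0.03], [0, 0, 0]], [[0, 0.0055, -0.1], [0, 0, 0]], [[0, 0.0055, -0.2], [0, 0, 0]], [[0, 0.0055, -0.3], [0, 0, 0]], [[0, 0.0055, -0.328], [0, 0, 0]], [[0, 0.0055, -0.328], [0, 0, 0]]]}}

```text
t: 15.9
eef_pos: [0.4672, -0.2745, 0.1539]
ee_rot: [0.003, -0.03, 1.0, -0.002]
force: [-0.0, -0.6, -0.7]
opening: 0.617
gripper_force: 0.0
```

Request:
{"op": "send_rows", "data": {"plan": [[[-0.05, 0.682, 0], [0, 0, 0]], [[-0.05, 0.682, 0], [0, 0, 0]], [[-0.05, 0.682, 0], [0, 0, 0]], [[-0.05, 0.682, 0], [0, 0, 0]], [[-0.05, 0.682, 0], [0, 0, 0]], [[-0.05, 0.682, 0], [0, 0, 0]], [[-0.05, 0.682, 0], [0, 0, 0]], [[-0.05, 0.682, 0], [0, 0, 0]]], "hand": 0.2}}

```text
t: 16.57
eef_pos: [0.4684, 0.004, 0.1492]
ee_rot: [-0.001, -0.032, 0.999, 0.001]
force: [-0.5, 0.4, -0.7]
opening: 0.8
gripper_force: 0.0
```

Request:
{"op": "send_rows", "data": {"plan": [[[-0.09, 0.746, 0], [0, 0, -0.003]], [[-0.09, 0.746, 0], [0, 0, -0.003]], [[-0.09, 0.746, 0], [0, 0, -0.003]], [[-0.09, 0.746, 0], [0, 0, -0.003]], [[-0.09, 0.746, 0], [0, 0, -0.003]], [[-0.09, 0.746, 0], [0, 0, -0.003]], [[-0.09, 0.746, 0], [0, 0, -0.003]], [[-0.09, 0.746, 0], [0, 0, -0.003]]]}}

```text
t: 17.23
eef_pos: [0.4874, 0.3045, 0.1486]
ee_rot: [-0.001, -0.041, 0.999, 0.0]
force: [-0.5, -1.3, -1.2]
opening: 0.802
gripper_force: 0.0
```

Request:
{"op": "send_rows", "data": {"plan": [[[-0.001, 0.017, 0.06], [0, 0, 0]], [[-0.001, 0.017, 0.125], [0, 0, 0]], [[-0.001, 0.017, 0.125], [0, 0, 0]], [[-0.001, 0.017, 0.125], [0, 0, 0]]]}}

```text
t: 17.57
eef_pos: [0.4866, 0.3058, 0.0986]
ee_rot: [-0.002, -0.039, 0.999, -0.001]
force: [0.1, 0.4, 1.0]
opening: 0.805
gripper_force: 0.0
```

```bash
python3 - <<'E'
from h import *
bottles((.38,.62,.08,.37))
go((.4855,.308,.017,184.5))
E
```

```text
t 17.6 [0.4866 0.3058 0.0986] th -175.5 tilt 0.24 op 0.805 F 0.0 [0.1 0.4 1. ]
bottle x 0.4331..0.5329 mid 0.4830 y_mid 0.3122 slope -0.55deg z 0.0297 label n 1334 pct1,50,99 [-84.8  62.6  99.8]
bottle x 0.4221..0.5435 mid 0.4828 y_mid 0.2222 slope 4.74deg z 0.0291 label n 333 pct1,50,99 [-58.6 -37.6  99.1]
[0.0045, 0.0052, 0.2077] [-0.0001, -0.0002, -0.0001] rows 2.0
```

Request:
{"op": "send_rows", "data": {"plan": [[[0.004, 0.005, 0.06], [0, 0, 0]], [[0.004, 0.005, 0.12], [0, 0, 0]], [[0.004, 0.005, 0.17], [0, 0, 0]], [[0.004, 0.005, 0.205], [0, 0, 0]], [[0.004, 0.005, 0.205], [0, 0, 0]], [[0.004, 0.005, 0.205], [0, 0, 0]]]}}

```text
t: 18.12
eef_pos: [0.4865, 0.3083, 0.0191]
ee_rot: [0.0, -0.039, 0.999, 0.0]
force: [0.9, 0.4, -0.9]
opening: 0.802
gripper_force: 0.0
```

Request:
{"op": "send_rows", "data": {"plan": [[[0, 0, 0], [0, 0, 0]], [[0, 0, 0], [0, 0, 0]], [[0, 0, 0], [0, 0, 0]], [[0, 0, 0], [0, 0, 0]], [[0, 0, 0], [0, 0, 0]], [[0, 0, 0], [0, 0, 0]], [[0, 0, 0], [0, 0, 0]]], "hand": 0.7}}

```text
t: 18.7
eef_pos: [0.4869, 0.3089, 0.02]
ee_rot: [0.002, -0.039, 0.999, 0.0]
force: [0.4, -1.7, 7.4]
opening: 0.571
gripper_force: 25.4
```

Request:
{"op": "send_rows", "data": {"plan": [[[0, 0, -0.05], [0, 0, 0]], [[0, 0, -0.14], [0, 0, 0]], [[0, 0, -0.23], [0, 0, 0]], [[0, 0, -0.31], [0, 0, 0]], [[0, 0, -0.31], [0, 0, 0]], [[0, 0, -0.31], [0, 0, 0]]]}}

```text
t: 19.2
eef_pos: [0.4868, 0.3091, 0.1447]
ee_rot: [0.002, -0.039, 0.999, 0.001]
force: [-0.2, 0.3, -2.2]
opening: 0.574
gripper_force: 27.8
```

```bash
python3 - <<'E'
from h import *
stat()
go((.475,.06,.14,184),(.464,-.19,.14,183.3),(.464,-.19,.05,183.3),(.464,-.19,.016,183.3))
E
```

```text
t 19.2 [0.4868 0.3091 0.1447] th -175.5 tilt 0.28 op 0.574 F 27.8 [-0.2  0.3 -2.2]
[0.0782, -0.6185, 0.0103] [0.0003, 0.0007, 0.0014] rows 6.0
[0.071, -0.6216, 0.0] [0.0, 0.0, 0.0019] rows 6.0
[0.0, 0.0, 0.225] [0.0, 0.0, 0.0] rows 2.2
[0.0, 0.0, 0.085] [0.0, 0.0, 0.0] rows 0.8
```

Request:
{"op": "send_rows", "data": {"plan": [[[0.04, -0.06, 0], [0, 0, 0]], [[0.078, -0.619, 0], [0, 0, 0.001]], [[0.078, -0.619, 0], [0, 0, 0.001]], [[0.078, -0.619, 0], [0, 0, 0.001]], [[0.078, -0.619, 0], [0, 0, 0.001]], [[0.078, -0.619, 0], [0, 0, 0.001]], [[0.078, -0.619, 0], [0, 0, 0.001]], [[0.078, -0.619, 0], [0, 0, 0.001]]]}}

```text
t: 19.87
eef_pos: [0.4734, 0.0561, 0.141]
ee_rot: [-0.001, -0.034, 0.999, -0.0]
force: [0.4, -0.2, -2.0]
opening: 0.575
gripper_force: 27.7
```

Request:
{"op": "send_rows", "data": {"plan": [[[0.071, -0.622, 0], [0, 0, 0.002]], [[0.071, -0.622, 0], [0, 0, 0.002]], [[0.071, -0.622, 0], [0, 0, 0.002]], [[0.071, -0.622, 0], [0, 0, 0.002]], [[0.071, -0.622, 0], [0, 0, 0.002]], [[0.071, -0.622, 0], [0, 0, 0.002]], [[0.071, -0.622, 0.04], [0, 0, 0.002]], [[0.071, -0.622, 0.1], [0, 0, 0.002]]]}}

```text
t: 20.53
eef_pos: [0.4643, -0.1933, 0.1021]
ee_rot: [0.001, -0.028, 1.0, -0.001]
force: [0.6, 0.2, -3.2]
opening: 0.575
gripper_force: 27.8
```

```bash
python3 - <<'E'
from h import *
stat()
go((.464,-.19,.0188,183.3))
E
```

```text
t 20.5 [ 0.4643 -0.1933  0.1021] th -176.8 tilt 0.15 op 0.575 F 27.8 [ 0.6  0.2 -3.2]
[0.0008, 0.0087, 0.2083] [-0.0002, 0.0003, -0.0003] rows 2.0
```

Request:
{"op": "send_rows", "data": {"plan": [[[0, 0.009, 0.08], [0, 0, 0]], [[0, 0.009, 0.14], [0, 0, 0]], [[0, 0.009, 0.18], [0, 0, 0]], [[0, 0.009, 0.2], [0, 0, 0]], [[0, 0.009, 0.205], [0, 0, 0]], [[0, 0.009, 0.205], [0, 0, 0]], [[0, 0.009, 0.205], [0, 0, 0]]]}}

```text
t: 21.12
eef_pos: [0.4641, -0.1873, 0.0207]
ee_rot: [0.0, -0.03, 1.0, -0.0]
force: [-0.1, -0.4, -1.8]
opening: 0.575
gripper_force: 27.9
```

Request:
{"op": "send_rows", "data": {"plan": [[[0, 0, 0], [0, 0, 0]], [[0, 0, 0], [0, 0, 0]], [[0, 0, 0], [0, 0, 0]], [[0, 0, 0], [0, 0, 0]]], "hand": 0.38}}

```text
t: 21.45
eef_pos: [0.4638, -0.1874, 0.0207]
ee_rot: [0.001, -0.03, 1.0, -0.0]
force: [-0.6, 0.1, -0.4]
opening: 0.623
gripper_force: 0.0
```

Request:
{"op": "send_rows", "data": {"plan": [[[0, 0.01, 0], [0, 0, 0]], [[0, 0.022, 0], [0, 0, 0]], [[0, 0.036, 0], [0, 0, 0]], [[0, 0.05, 0], [0, 0, 0]], [[0, 0.064, 0], [0, 0, 0]], [[0, 0.076, 0], [0, 0, 0]], [[0, 0.084, 0], [0, 0, 0]], [[0, 0.088, 0], [0, 0, 0]]]}}

```text
t: 22.12
eef_pos: [0.4613, -0.1514, 0.0201]
ee_rot: [-0.0, -0.03, 1.0, 0.0]
force: [0.2, -1.0, -0.5]
opening: 0.62
gripper_force: 0.0
```

Request:
{"op": "send_rows", "data": {"plan": [[[0, 0, 0], [0, 0, 0]], [[0, 0, 0], [0, 0, 0]], [[0, 0, 0], [0, 0, 0]]]}}

```text
t: 22.37
eef_pos: [0.4615, -0.1523, 0.0201]
ee_rot: [0.0, -0.03, 1.0, -0.0]
force: [0.0, -0.6, -0.3]
opening: 0.618
gripper_force: 0.0
```

```bash
python3 - <<'E'
from h import *
bottles(name="w5")
E
```

```text
t 22.4 [ 0.4615 -0.1523  0.0201] th -176.6 tilt 0.01 op 0.618 F 0.0 [ 0.  -0.6 -0.3]
bottle x 0.4080..0.4965 mid 0.4523 y_mid -0.1505 slope 3.01deg z 0.0275 label n 3708 pct1,50,99 [-72.1 -17.9  83.4]
bottle x 0.4287..0.4980 mid 0.4634 y_mid -0.2655 slope 3.38deg z 0.0279 label n 3173 pct1,50,99 [-21.9  29.8  62. ]
```

View pics/w5.png

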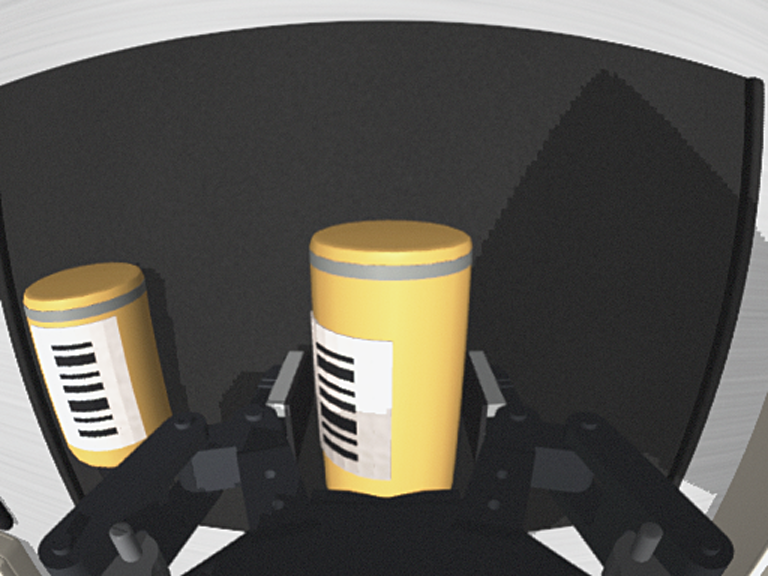

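```bash
python3 - <<'E'
s=open("h.py").read()
i=s.index("        L=lab&"); j=s.index("    return c,P\n",i)
s=s[:i]+'''        L=k|(inb&(z>.02)&(z<.06))
        L&=(np.abs(x-xm)<.02)&(np.abs(ang)<88)&(np.abs(np.hypot(y-f[0]-f[1]*(x-.46),z-f[2])-.025)<.004)
        bins=np.arange(-88,89,4); tot=np.histogram(ang[L],bins)[0]; na=np.histogram(ang[L&~am&(col[...,0]-col[...,2]<=40)],bins)[0]
        fr="".join("." if t<8 else ("L" if n>.5*t else "a") for n,t in zip(na,tot))
        e=[a for a,ch in zip(bins,fr) if ch=="L"]
        print("bottle x %.4f..%.4f mid %.4f y_mid %.4f slope %.2f z %.4f"%(x0,x1,xm,f[0]+f[1]*(xm-.46),np.degrees(np.arctan(f[1])),f[2]),fr, (e[0],e[-1]+4) if e else None)
'''+s[j:]
open("h.py","w").write(s)
from h import *
bottles()
E
```

```text
t 22.4 [ 0.4615 -0.1523  0.0201] th -176.6 tilt 0.00 op 0.624 F 0.0 [ 0.8  1.1 -0.2]
bottle x 0.4080..0.4964 mid 0.4522 y_mid -0.1505 slope 3.01 z 0.0275 LLLLLLLLLLLLLLLLLLLLLLaaaaaaaaaaaaaaaaaLLLLL (np.int64(-88), np.int64(88))
bottle x 0.4287..0.4986 mid 0.4637 y_mid -0.2655 slope 3.47 z 0.0279 ...........aaa..LLLLLLLLLLLLLLLLLLLLLLaaaaaa (np.int64(-24), np.int64(64))
```

Request:
{"op": "send_rows", "data": {"plan": [[[0, 0, 0], [0, 0, 0]], [[0, 0, 0], [0, 0, 0]], [[0, 0.009, 0], [0, 0, 0]], [[0, 0.018, 0], [0, 0, 0]], [[0, 0.028, 0], [0, 0, 0]], [[0, 0.038, 0], [0, 0, 0]], [[0, 0.045, 0], [0, 0, 0]], [[0, 0.05, 0], [0, 0, 0]]], "hand": 0.4}}

```text
t: 23.13
eef_pos: [0.4601, -0.1315, 0.0201]
ee_rot: [-0.0, -0.03, 1.0, 0.0]
force: [-0.5, 0.7, -0.2]
opening: 0.601
gripper_force: 0.0
```

Request:
{"op": "send_rows", "data": {"plan": [[[0, 0, 0], [0, 0, 0]], [[0, 0, 0], [0, 0, 0]], [[0, 0, 0], [0, 0, 0]]]}}

```text
t: 23.38
eef_pos: [0.4603, -0.1322, 0.0201]
ee_rot: [0.0, -0.03, 1.0, -0.0]
force: [-0.3, 1.0, -0.3]
opening: 0.599
gripper_force: 0.1
```

```bash
python3 - <<'E'
from h import *
bottles()
E
```

```text
t 23.4 [ 0.4603 -0.1322  0.0201] th -176.6 tilt 0.01 op 0.599 F 0.1 [-0.3  1.  -0.3]
bottle x 0.4068..0.4961 mid 0.4514 y_mid -0.1308 slope 3.40 z 0.0277 LLLaaaaaaaaaLLLLLLLLLLLLLLLLLLLLLaaaaaaLLLLL (np.int64(-88), np.int64(88))
bottle x 0.4288..0.4988 mid 0.4638 y_mid -0.2655 slope 3.11 z 0.0279 ................LLLLLLLLLLLLLLLLLLLLLLaaaaaa (np.int64(-24), np.int64(64))
```

Request:
{"op": "send_rows", "data": {"plan": [[[0, 0, 0], [0, 0, 0]], [[0, 0, 0], [0, 0, 0]], [[0, 0, 0], [0, 0, 0]], [[0, 0, 0], [0, 0, 0]], [[0, 0, -0.025], [0, 0, 0]], [[0, -0.02, -0.05], [0, 0, 0]], [[0, -0.05, -0.05], [0, 0, 0]], [[0, -0.082, -0.05], [0, 0, 0]]], "hand": 0.7}}

```text
t: 24.1
eef_pos: [0.4624, -0.1657, 0.04]
ee_rot: [0.0, -0.03, 1.0, -0.0]
force: [0.1, -1.1, -2.2]
opening: 0.576
gripper_force: 27.2
```

Request:
{"op": "send_rows", "data": {"plan": [[[0, 0, 0], [0, 0, 0]], [[0, 0, 0.025], [0, 0, 0]], [[0, 0, 0.042], [0, 0, 0]], [[0, 0, 0.05], [0, 0, 0]], [[0, 0, 0.05], [0, 0, 0]], [[0, 0, 0.05], [0, 0, 0]]]}}

```text
t: 24.6
eef_pos: [0.462, -0.1651, 0.0197]
ee_rot: [-0.0, -0.03, 1.0, -0.0]
force: [0.2, -1.1, 1.3]
opening: 0.574
gripper_force: 27.9
```

Request:
{"op": "send_rows", "data": {"plan": [[[0, 0, 0], [0, 0, 0]], [[0, 0, 0], [0, 0, 0]], [[0, 0, 0], [0, 0, 0]], [[0, 0, 0], [0, 0, 0]], [[0, 0, 0], [0, 0, 0]], [[0, 0, 0], [0, 0, 0]]], "hand": 0.2}}

```text
t: 25.1
eef_pos: [0.4622, -0.1648, 0.0201]
ee_rot: [-0.0, -0.03, 1.0, 0.0]
force: [0.5, 0.9, 0.8]
opening: 0.796
gripper_force: 0.0
```

```bash
python3 - <<'E'
from h import *
bottles()
E
```

```text
t 25.1 [ 0.4622 -0.1648  0.0201] th -176.6 tilt 0.01 op 0.796 F 0.0 [0.5 0.9 0.8]
bottle x 0.4080..0.4979 mid 0.4529 y_mid -0.1644 slope 3.43 z 0.0276 ...aaaaaaaaaLLLLLLLLLLLLLLLLLLLLLaaaaaaaaaaa (np.int64(-40), np.int64(44))
bottle x 0.4286..0.4947 mid 0.4617 y_mid -0.2655 slope 3.59 z 0.0280 ...........aaaa.LLLLLLLLLLLLLLLLLLLLLLaaaaaa (np.int64(-24), np.int64(64))
```

Request:
{"op": "send_rows", "data": {"plan": [[[0, 0, -0.06], [0, 0, 0]], [[0, 0, -0.15], [0, 0, 0]], [[0, 0, -0.22], [0, 0, 0]], [[0, -0.1, -0.22], [0, 0, 0]], [[0, -0.2, -0.22], [0, 0, 0]], [[0, -0.252, -0.22], [0, 0, 0]], [[0, -0.252, -0.22], [0, 0, 0]], [[0, -0.252, -0.22], [0, 0, 0]]]}}

```text
t: 25.82
eef_pos: [0.4679, -0.2664, 0.1077]
ee_rot: [-0.0, -0.029, 1.0, 0.0]
force: [-0.8, 0.9, -0.4]
opening: 0.8
gripper_force: 0.0
```

Request:
{"op": "send_rows", "data": {"plan": [[[0, 0, 0.07], [0, 0, 0]], [[0, 0, 0.13], [0, 0, 0]], [[0, 0, 0.18], [0, 0, 0]], [[0, 0, 0.21], [0, 0, 0]], [[0, 0, 0.222], [0, 0, 0]], [[0, 0, 0.222], [0, 0, 0]]]}}

```text
t: 26.32
eef_pos: [0.4676, -0.2641, 0.0184]
ee_rot: [-0.001, -0.03, 1.0, 0.001]
force: [-0.7, 0.4, 0.5]
opening: 0.8
gripper_force: 0.0
```

Request:
{"op": "send_rows", "data": {"plan": [[[0, 0, 0], [0, 0, 0]], [[0, 0, 0], [0, 0, 0]], [[0, 0, 0], [0, 0, 0]], [[0, -0.006, 0], [0, 0, 0]], [[0, -0.012, 0], [0, 0, 0]], [[0, -0.018, 0], [0, 0, 0]], [[0, -0.022, 0], [0, 0, 0]], [[0, -0.022, 0], [0, 0, 0]]], "hand": 0.4}}

```text
t: 26.98
eef_pos: [0.4688, -0.2748, 0.0193]
ee_rot: [0.0, -0.03, 1.0, -0.0]
force: [-0.5, -0.3, -0.3]
opening: 0.6
gripper_force: 0.0
```

Request:
{"op": "send_rows", "data": {"plan": [[[0, 0, 0], [0, 0, 0]], [[0, 0, 0], [0, 0, 0]]]}}

```text
t: 27.15
eef_pos: [0.4686, -0.2743, 0.0192]
ee_rot: [-0.0, -0.03, 1.0, 0.0]
force: [-0.3, -0.6, 0.5]
opening: 0.596
gripper_force: 0.0
```

```bash
python3 - <<'E'
from h import *
bottles()
E
```

```text
t 27.1 [ 0.4686 -0.2743  0.0192] th -176.6 tilt 0.01 op 0.596 F 0.0 [-0.3 -0.6  0.5]
bottle x 0.4080..0.4981 mid 0.4531 y_mid -0.1643 slope 3.31 z 0.0278 aaaaaaaaaaaaLLLLLLLLLLLLLLLLLLLLL........... (np.int64(-40), np.int64(44))
bottle x 0.4292..0.4986 mid 0.4639 y_mid -0.2744 slope 3.53 z 0.0279 LLaLLLaaaaaLLLLLLLLLLLLLLLLLLLLLLaaaaaaaaLLL (np.int64(-88), np.int64(88))
```

Request:
{"op": "send_rows", "data": {"plan": [[[0, 0, 0], [0, 0, 0]], [[0, 0, 0], [0, 0, 0]], [[0, 0, 0], [0, 0, 0]], [[0, 0, 0], [0, 0, 0]], [[0, 0, -0.06], [0, 0, 0]], [[0, 0, -0.15], [0, 0, 0]], [[0, 0, -0.25], [0, 0, 0]], [[0, 0, -0.33], [0, 0, 0]]], "hand": 0.2}}

```text
t: 27.87
eef_pos: [0.4687, -0.2743, 0.1538]
ee_rot: [0.0, -0.03, 1.0, -0.0]
force: [1.0, -0.6, -0.5]
opening: 0.802
gripper_force: 0.0
```

```bash
python3 - <<'E'
from h import *
bottles()
go((.472,-.02,.15,184),(.489,.21,.15,184.7),(.489,.2225,.10,184.7),(.489,.2225,.018,184.7))
E
```

```text
t 27.9 [ 0.4687 -0.2743  0.1538] th -176.6 tilt 0.05 op 0.802 F 0.0 [ 1.  -0.6 -0.5]
bottle x 0.4083..0.5148 mid 0.4616 y_mid -0.1636 slope 3.61 z 0.0277 aaaaaaaaaaaaaLLLLLLLLLLLLLLLLLLLL...L.L..... (np.int64(-36), np.int64(68))
bottle x 0.4299..0.5070 mid 0.4684 y_mid -0.2740 slope 3.28 z 0.0277 .aaaaaaaaaaLLLLLLLLLLLLLLLLLLLLLLLaaaaaaaa.. (np.int64(-44), np.int64(48))
[-0.0416, 0.638, 0.0205] [-0.001, 0.0011, -0.0016] rows 6.1
[-0.0825, 0.5706, 0.0] [0.0, 0.0, -0.0019] rows 5.5
[-0.0026, 0.0311, 0.125] [0.0, 0.0, 0.0] rows 1.2
[0.0, 0.0, 0.205] [0.0, 0.0, 0.0] rows 2.0
```

Both labels up. Now the long one.

Request:
{"op": "send_rows", "data": {"plan": [[[-0.042, 0.638, 0], [0, 0, -0.002]], [[-0.042, 0.638, 0], [0, 0, -0.002]], [[-0.042, 0.638, 0], [0, 0, -0.002]], [[-0.042, 0.638, 0], [0, 0, -0.002]], [[-0.042, 0.638, 0], [0, 0, -0.002]], [[-0.042, 0.638, 0], [0, 0, -0.002]], [[-0.042, 0.638, 0], [0, 0, -0.002]], [[-0.042, 0.638, 0], [0, 0, -0.002]]]}}

```text
t: 28.58
eef_pos: [0.47, -0.0161, 0.1515]
ee_rot: [0.0, -0.038, 0.999, 0.0]
force: [0.3, -0.5, 0.6]
opening: 0.799
gripper_force: 0.0
```

Request:
{"op": "send_rows", "data": {"plan": [[[-0.082, 0.571, 0], [0, 0, -0.002]], [[-0.082, 0.571, 0], [0, 0, -0.002]], [[-0.082, 0.571, 0], [0, 0, -0.002]], [[-0.082, 0.571, 0], [0, 0, -0.002]], [[-0.082, 0.571, 0], [0, 0, -0.002]], [[-0.082, 0.571, 0], [0, 0, -0.002]], [[-0.082, 0.571, 0], [0, 0, -0.002]], [[-0.082, 0.571, 0], [0, 0, -0.002]]]}}

```text
t: 29.25
eef_pos: [0.487, 0.2115, 0.1508]
ee_rot: [-0.0, -0.043, 0.999, -0.0]
force: [0.6, -1.6, -1.1]
opening: 0.802
gripper_force: 0.0
```

Request:
{"op": "send_rows", "data": {"plan": [[[-0.001, 0.031, 0.06], [0, 0, 0]], [[-0.001, 0.031, 0.125], [0, 0, 0]], [[-0.001, 0.031, 0.125], [0, 0, 0]], [[-0.001, 0.031, 0.125], [0, 0, 0]]]}}

```text
t: 29.58
eef_pos: [0.4855, 0.2222, 0.1007]
ee_rot: [-0.001, -0.041, 0.999, -0.0]
force: [-0.1, 0.0, 0.0]
opening: 0.798
gripper_force: 0.0
```

```bash
python3 - <<'E'
from h import *
bottles((.38,.62,.17,.27))
go((.489,.2228,.018,184.7))
E
```

```text
t 29.6 [0.4855 0.2222 0.1007] th -175.3 tilt 0.16 op 0.798 F 0.0 [-0.1  0.   0. ]
bottle x 0.4223..0.5509 mid 0.4866 y_mid 0.2225 slope 4.82 z 0.0292 ..LLLLLLLLLLLLaaaaaaaaaaaaaaaaaaaaaaaaaaaa.. (np.int64(-80), np.int64(-32))
[-0.0068, 0.0001, 0.2097] [-0.0001, -0.0001, 0.0001] rows 2.0
```

Request:
{"op": "send_rows", "data": {"plan": [[[-0.006, 0, 0.06], [0, 0, 0]], [[-0.006, 0, 0.12], [0, 0, 0]], [[-0.006, 0, 0.17], [0, 0, 0]], [[-0.006, 0, 0.205], [0, 0, 0]], [[-0.006, 0, 0.205], [0, 0, 0]], [[-0.006, 0, 0.205], [0, 0, 0]]]}}

```text
t: 30.13
eef_pos: [0.489, 0.2237, 0.0204]
ee_rot: [0.0, -0.042, 0.999, 0.0]
force: [1.2, -0.6, 0.4]
opening: 0.8
gripper_force: 0.0
```

Request:
{"op": "send_rows", "data": {"plan": [[[0, 0, 0], [0, 0, 0]], [[0, 0, 0], [0, 0, 0]], [[0, 0, 0], [0, 0, 0]], [[0, 0, 0], [0, 0, 0]], [[0, 0, 0], [0, 0, 0]], [[0, 0, 0], [0, 0, 0]], [[0, 0, 0], [0, 0, 0]]], "hand": 0.7}}

```text
t: 30.72
eef_pos: [0.4895, 0.2242, 0.0212]
ee_rot: [0.002, -0.042, 0.999, 0.0]
force: [-0.1, -2.0, 5.9]
opening: 0.578
gripper_force: 25.2
```

Request:
{"op": "send_rows", "data": {"plan": [[[0, 0, -0.05], [0, 0, 0]], [[0, 0, -0.14], [0, 0, 0]], [[0, 0, -0.23], [0, 0, 0]], [[0, 0, -0.31], [0, 0, 0]], [[0, 0, -0.31], [0, 0, 0]], [[0, 0, -0.31], [0, 0, 0]]]}}

```text
t: 31.22
eef_pos: [0.4893, 0.2245, 0.1458]
ee_rot: [0.002, -0.042, 0.999, 0.001]
force: [0.5, -0.2, -2.9]
opening: 0.572
gripper_force: 27.6
```

```bash
python3 - <<'E'
from h import *
stat()
go((.457,-.085,.14,183.3),(.457,-.085,.05,183.3),(.457,-.085,.0187,183.3))
E
```

```text
t 31.2 [0.4893 0.2245 0.1458] th -175.1 tilt 0.29 op 0.572 F 27.6 [ 0.5 -0.2 -2.9]
[0.1462, -0.7642, 0.0131] [0.0002, 0.0008, 0.0043] rows 7.5
[0.0, 0.0, 0.225] [0.0, 0.0, 0.0] rows 2.2
[0.0, 0.0, 0.0782] [0.0, 0.0, 0.0] rows 0.8
```

Request:
{"op": "send_rows", "data": {"plan": [[[0.146, -0.764, 0.013], [0, 0, 0.004]], [[0.146, -0.764, 0.013], [0, 0, 0.004]], [[0.146, -0.764, 0.013], [0, 0, 0.004]], [[0.146, -0.764, 0.013], [0, 0, 0.004]], [[0.146, -0.764, 0.013], [0, 0, 0.004]], [[0.146, -0.764, 0.013], [0, 0, 0.004]], [[0.146, -0.764, 0.013], [0, 0, 0.004]], [[0.146, -0.764, 0.013], [0, 0, 0.004]]]}}

```text
t: 31.88
eef_pos: [0.4547, -0.0887, 0.1371]
ee_rot: [-0.001, -0.029, 1.0, -0.0]
force: [0.5, -0.2, -1.7]
opening: 0.577
gripper_force: 27.5
```

Request:
{"op": "send_rows", "data": {"plan": [[[0, 0, 0.03], [0, 0, 0]], [[0, 0, 0.1], [0, 0, 0]], [[0, 0, 0.18], [0, 0, 0]], [[0, 0, 0.22], [0, 0, 0]], [[0, 0, 0.22], [0, 0, 0]], [[0, 0, 0.22], [0, 0, 0]]]}}

```text
t: 32.38
eef_pos: [0.455, -0.0849, 0.0492]
ee_rot: [-0.001, -0.03, 1.0, 0.001]
force: [-0.2, -0.9, -1.6]
opening: 0.576
gripper_force: 27.5
```

```bash
python3 - <<'E'
from h import *
stat()
go((.457,-.085,.0195,183.3))
E
```

```text
t 32.4 [ 0.455  -0.0849  0.0492] th -176.6 tilt 0.18 op 0.576 F 27.5 [-0.2 -0.9 -1.6]
[-0.0053, -0.0007, 0.0743] [0.0002, -0.0005, 0.0003] rows 0.7
```

Lower, loosen to hand 0.4, roll 32 mm (+1.2 play).

Request:
{"op": "send_rows", "data": {"plan": [[[0, 0, 0.03], [0, 0, 0]], [[0, 0, 0.055], [0, 0, 0]], [[0, 0, 0.07], [0, 0, 0]], [[0, 0, 0.074], [0, 0, 0]], [[0, 0, 0.074], [0, 0, 0]], [[0, 0, 0.074], [0, 0, 0]]]}}

```text
t: 32.88
eef_pos: [0.4564, -0.0853, 0.0212]
ee_rot: [0.0, -0.03, 1.0, -0.0]
force: [-0.6, 0.2, -2.2]
opening: 0.576
gripper_force: 27.6
```

Request:
{"op": "send_rows", "data": {"plan": [[[0, 0, 0], [0, 0, 0]], [[0, 0, 0], [0, 0, 0]], [[0, 0, 0], [0, 0, 0]], [[0, 0, 0], [0, 0, 0]]], "hand": 0.4}}

```text
t: 33.22
eef_pos: [0.4561, -0.0853, 0.0208]
ee_rot: [0.0, -0.03, 1.0, -0.0]
force: [0.1, -0.2, -0.1]
opening: 0.601
gripper_force: 0.0
```

Request:
{"op": "send_rows", "data": {"plan": [[[0, 0.01, 0], [0, 0, 0]], [[0, 0.022, 0], [0, 0, 0]], [[0, 0.034, 0], [0, 0, 0]], [[0, 0.046, 0], [0, 0, 0]], [[0, 0.058, 0], [0, 0, 0]], [[0, 0.068, 0], [0, 0, 0]], [[0, 0.076, 0], [0, 0, 0]], [[0, 0.079, 0], [0, 0, 0]]]}}

```text
t: 33.88
eef_pos: [0.4539, -0.0531, 0.0204]
ee_rot: [-0.0, -0.03, 1.0, 0.0]
force: [-0.7, 0.5, 0.4]
opening: 0.6
gripper_force: 0.0
```

Request:
{"op": "send_rows", "data": {"plan": [[[0, 0, 0], [0, 0, 0]], [[0, 0, 0], [0, 0, 0]], [[0, 0, 0], [0, 0, 0]]]}}

```text
t: 34.13
eef_pos: [0.4541, -0.0538, 0.0205]
ee_rot: [0.0, -0.03, 1.0, -0.0]
force: [0.2, 0.7, 0.2]
opening: 0.601
gripper_force: 0.0
```

```bash
python3 - <<'E'
from h import *
bottles((.33,.62,-.36,.01))
E
```

```text
t 34.1 [ 0.4541 -0.0538  0.0205] th -176.6 tilt 0.00 op 0.601 F 0.0 [0.2 0.7 0.2]
bottle x 0.3867..0.4890 mid 0.4379 y_mid -0.0529 slope 3.48 z 0.0275 LLLLLaaaaaaaLLLLLLLLLLLLLLLLLLLLLaaaaaaaaLLL (np.int64(-88), np.int64(88))
bottle x 0.4079..0.4995 mid 0.4537 y_mid -0.1646 slope 3.69 z 0.0277 ............LLLLLLLLLLLLLLLLLLLLLaaaaaaaaaaa (np.int64(-40), np.int64(44))
```

Request:
{"op": "send_rows", "data": {"plan": [[[0, 0, 0], [0, 0, 0]], [[0, 0, 0], [0, 0, 0]], [[0, 0, 0], [0, 0, 0]], [[0, 0, 0], [0, 0, 0]], [[0, 0, -0.06], [0, 0, 0]], [[0, 0, -0.15], [0, 0, 0]], [[0, 0, -0.25], [0, 0, 0]], [[0, 0, -0.33], [0, 0, 0]]], "hand": 0.2}}

```text
t: 34.85
eef_pos: [0.454, -0.0537, 0.1549]
ee_rot: [0.0, -0.03, 1.0, -0.0]
force: [1.9, -0.7, -0.0]
opening: 0.803
gripper_force: 0.0
```

```bash
python3 - <<'E'
from h import *
bottles((.33,.62,-.36,.01))
go((.60,-.066,.28,195))
E
```

```text
t 34.9 [ 0.454  -0.0537  0.1549] th -176.6 tilt 0.05 op 0.803 F 0.0 [ 1.9 -0.7 -0. ]
bottle x 0.3869..0.5244 mid 0.4557 y_mid -0.0522 slope 3.33 z 0.0274 .aaaaaaaaaaaLLLLLLLLLLLLLLLLLLLLLaaaaaaaa... (np.int64(-40), np.int64(44))
bottle x 0.4085..0.5144 mid 0.4614 y_mid -0.1641 slope 3.28 z 0.0276 ........LL..LLLLLLLLLLLLLLLLLLLLaaaaaaaaaaaa (np.int64(-56), np.int64(40))
bottle x 0.4296..0.5037 mid 0.4667 y_mid -0.2742 slope 3.06 z 0.0278 ............LLLLLLLLLLLLLLLLLLLLaaaaaaaaaaaa (np.int64(-40), np.int64(40))
[-0.3592, -0.0514, -0.2962] [-0.0006, 0.0012, -0.0322] rows 4.5
```

Request:
{"op": "send_rows", "data": {"plan": [[[-0.2, -0.02, -0.297], [0, 0, -0.032]], [[-0.359, -0.051, -0.297], [0, 0, -0.032]], [[-0.359, -0.051, -0.297], [0, 0, -0.032]], [[-0.359, -0.051, -0.297], [0, 0, -0.032]], [[-0.359, -0.051, -0.297], [0, 0, -0.032]], [[-0.359, -0.051, -0.297], [0, 0, -0.032]], [[-0.359, -0.051, -0.297], [0, 0, -0.032]], [[-0.359, -0.051, -0.297], [0, 0, -0.032]]]}}

```text
t: 35.57
eef_pos: [0.5978, -0.0653, 0.2702]
ee_rot: [-0.001, -0.13, 0.992, 0.0]
force: [0.2, -0.2, -1.4]
opening: 0.799
gripper_force: 0.0
```

```bash
python3 - <<'E'
from h import *
stat()
p,r,_=pose(); c=read_camera("wrist"); P=wcloud(c,p,r); x,y,z=P[...,0],P[...,1],P[...,2]
b=(x>.58)&(x<.76)&(y>-.16)&(y<.02)
for lo,hi,n in [(.136,.152,"griptop"),(.038,.052,"headtop"),(.02,.029,"cradle rim")]:
    m=b&(z>lo)&(z<hi); q=P[m]; print(n,m.sum(),q.mean(0).round(4) if len(q) else "",cv2.minAreaRect(q[:,:2].astype(np.float32)) if len(q)>5 else "")
cv2.imwrite("pics/w6.png",cv2.resize(c["color"][:,:,::-1],(768,576),interpolation=cv2.INTER_CUBIC))
E
```

```text
t 35.6 [ 0.5978 -0.0653  0.2702] th -165.1 tilt 0.11 op 0.799 F 0.0 [ 0.2 -0.2 -1.4]
griptop 1172 [ 0.6584 -0.0706  0.1439] ((0.66087806224823, -0.07072246074676514), (0.04298531264066696, 0.031566083431243896), 14.395546913146973)
headtop 932 [ 0.6486 -0.0688  0.0402] ((0.6608831286430359, -0.07027249038219452), (0.07000506669282913, 0.05496618151664734), 13.632288932800293)
cradle rim 811 [ 0.6482 -0.0751  0.0234] ((0.6604604125022888, -0.07241014391183853), (0.09450127929449081, 0.07927484810352325), 14.423674583435059)
```

View pics/w6.png

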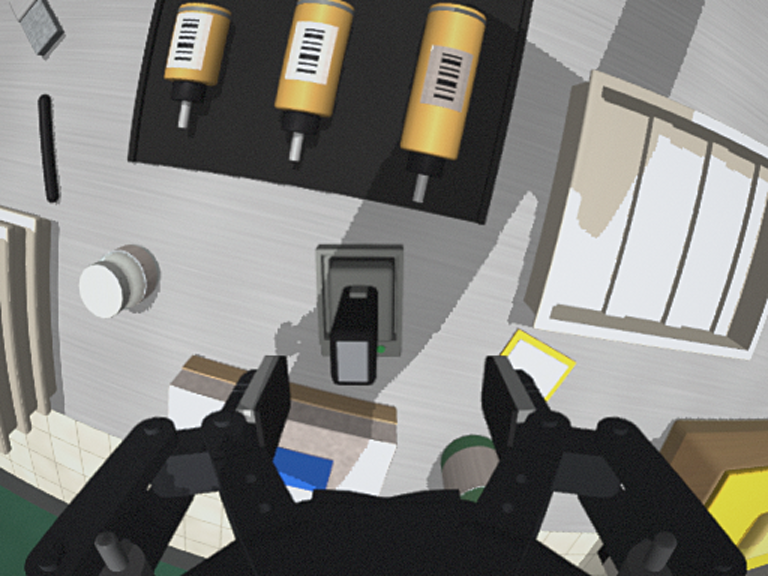

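```bash
python3 - <<'E'
from h import *
go((.661,-.0707,.20,194.3),(.661,-.0707,.097,194.3))
E
```

```text
[-0.1502, -0.0541, 0.1758] [0.0001, -0.0003, 0.0018] rows 2.3
[0.0, 0.0, 0.2575] [0.0, 0.0, 0.0] rows 2.5
```

Request:
{"op": "send_rows", "data": {"plan": [[[-0.1, -0.036, 0.1], [0, 0, 0.002]], [[-0.15, -0.054, 0.176], [0, 0, 0.002]], [[-0.15, -0.054, 0.176], [0, 0, 0.002]], [[-0.15, -0.054, 0.176], [0, 0, 0.002]], [[-0.15, -0.054, 0.176], [0, 0, 0.002]], [[-0.15, -0.054, 0.176], [0, 0, 0.002]]]}}

```text
t: 36.12
eef_pos: [0.6614, -0.0708, 0.2027]
ee_rot: [0.001, -0.124, 0.992, -0.0]
force: [0.6, -0.1, 0.3]
opening: 0.799
gripper_force: 0.0
```

```bash
python3 - <<'E'
from h import *
stat();go((.661,-.0707,.097,194.3))
E
```

```text
t 36.1 [ 0.6614 -0.0708  0.2027] th -165.8 tilt 0.08 op 0.799 F 0.0 [ 0.6 -0.1  0.3]
[0.0013, 0.0008, 0.2641] [-0.0001, 0.0002, -0.0002] rows 2.5
```

Request:
{"op": "send_rows", "data": {"plan": [[[0.001, 0, 0.06], [0, 0, 0]], [[0.001, 0, 0.13], [0, 0, 0]], [[0.001, 0, 0.2], [0, 0, 0]], [[0.001, 0, 0.25], [0, 0, 0]], [[0.001, 0, 0.264], [0, 0, 0]], [[0.001, 0, 0.264], [0, 0, 0]]]}}

```text
t: 36.62
eef_pos: [0.6609, -0.0709, 0.0958]
ee_rot: [-0.0, -0.124, 0.992, 0.0]
force: [0.3, 0.3, 0.6]
opening: 0.804
gripper_force: 0.0
```

Request:
{"op": "send_rows", "data": {"plan": [[[0, 0, 0], [0, 0, 0]], [[0, 0, 0], [0, 0, 0]], [[0, 0, 0], [0, 0, 0]], [[0, 0, 0], [0, 0, 0]], [[0, 0, 0], [0, 0, 0]], [[0, 0, 0], [0, 0, 0]], [[0, 0, 0], [0, 0, 0]], [[0, 0, 0], [0, 0, 0]]], "hand": 0.85, "newtons": 40}}

```text
t: 37.28
eef_pos: [0.6627, -0.0713, 0.0974]
ee_rot: [0.002, -0.124, 0.992, -0.001]
force: [-0.4, 0.3, 8.1]
opening: 0.37
gripper_force: 41.0
```

Request:
{"op": "send_rows", "data": {"plan": [[[0, 0, 0], [0, 0, 0]], [[0, 0, -0.03], [0, 0, 0]], [[0, 0, -0.08], [0, 0, 0]], [[0, 0, -0.15], [0, 0, 0]], [[0, 0, -0.23], [0, 0, 0]], [[0, 0, -0.32], [0, 0, 0]], [[0, 0, -0.33], [0, 0, 0]], [[0, 0, -0.33], [0, 0, 0]]]}}

```text
t: 37.95
eef_pos: [0.6628, -0.0712, 0.2306]
ee_rot: [0.003, -0.124, 0.992, -0.001]
force: [-0.1, -0.3, -2.6]
opening: 0.373
gripper_force: 40.2
```

```bash
python3 - <<'E'
from h import *
stat();go((.53,-.22,.228,188),(.465,-.2743,.2155,183.4))
E
```

```text
t 38.0 [ 0.6628 -0.0712  0.2306] th -165.8 tilt 0.32 op 0.373 F 40.2 [-0.1 -0.3 -2.6]
[0.4132, -0.2791, 0.0051] [-0.0004, 0.0008, 0.0173] rows 4.8
[0.1798, -0.1118, 0.0313] [0.0, 0.0, 0.0128] rows 2.1
```

Request:
{"op": "send_rows", "data": {"plan": [[[0.413, -0.279, 0], [0, 0, 0.017]], [[0.413, -0.279, 0], [0, 0, 0.017]], [[0.413, -0.279, 0], [0, 0, 0.017]], [[0.413, -0.279, 0], [0, 0, 0.017]], [[0.413, -0.279, 0], [0, 0, 0.017]], [[0.413, -0.279, 0], [0, 0, 0.017]], [[0.413, -0.279, 0], [0, 0, 0.017]], [[0.413, -0.279, 0], [0, 0, 0.017]]]}}

```text
t: 38.62
eef_pos: [0.5288, -0.2196, 0.2264]
ee_rot: [-0.0, -0.07, 0.998, 0.001]
force: [0.5, 0.3, -2.1]
opening: 0.369
gripper_force: 40.7
```

```bash
python3 - <<'E'
from h import *
bottles((.33,.62,-.36,.01),"w7");go((.465,-.2743,.2155,183.4))
E
```

```text
t 38.6 [ 0.5288 -0.2196  0.2264] th -171.9 tilt 0.08 op 0.369 F 40.7 [ 0.5  0.3 -2.1]
bottle x 0.4102..0.5087 mid 0.4594 y_mid -0.1638 slope 3.52 z 0.0276 aaaaaaaaaaaaLLLLLLLLLLLLLLLLLLLLLaaaaaa..... (np.int64(-40), np.int64(44))
bottle x 0.3897..0.5171 mid 0.4534 y_mid -0.0519 slope 3.46 z 0.0275 aaaaaaaaaaaaLLLLLLLLLLLLLLLLLLLLL........... (np.int64(-40), np.int64(44))
bottle x 0.4308..0.5020 mid 0.4664 y_mid -0.2739 slope 3.62 z 0.0277 ....aaaaaaaLLLLLLLLLLLLLLLLLLLLLLaaaaaaaaa.. (np.int64(-44), np.int64(44))
[0.1784, -0.1138, 0.0275] [0.0002, -0.0001, 0.0131] rows 2.0
```

View pics/w7.png

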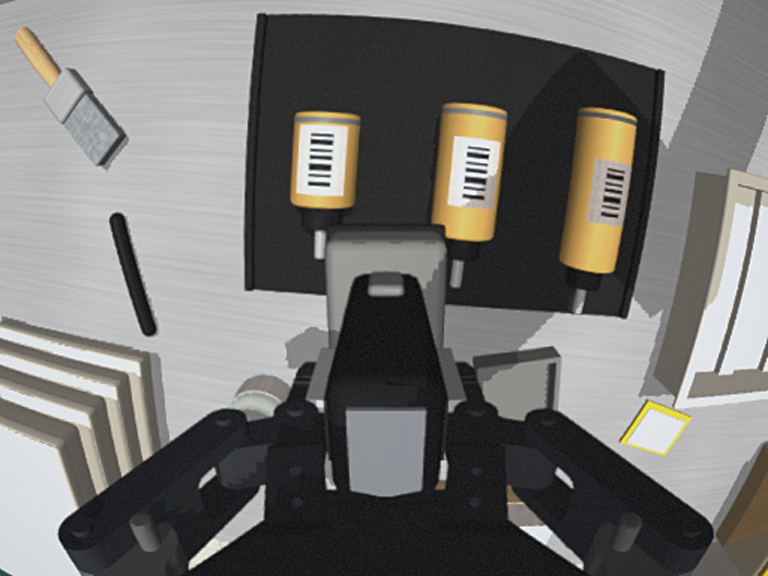

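Request:
{"op": "send_rows", "data": {"plan": [[[0.09, -0.057, 0.014], [0, 0, 0.013]], [[0.178, -0.114, 0.027], [0, 0, 0.013]], [[0.178, -0.114, 0.027], [0, 0, 0.013]], [[0.178, -0.114, 0.027], [0, 0, 0.013]], [[0.178, -0.114, 0.027], [0, 0, 0.013]], [[0.178, -0.114, 0.027], [0, 0, 0.013]], [[0.178, -0.114, 0.027], [0, 0, 0.013]], [[0.178, -0.114, 0.027], [0, 0, 0.013]]]}}

```text
t: 39.33
eef_pos: [0.4658, -0.2741, 0.2164]
ee_rot: [0.0, -0.031, 1.0, 0.0]
force: [0.6, -0.3, -2.3]
opening: 0.369
gripper_force: 41.1
```

Request:
{"op": "send_rows", "data": {"plan": [[[0, 0, 0], [0, 0, 0]], [[0, 0, 0], [0, 0, 0]], [[0, 0, 0], [0, 0, 0]], [[0, 0, 0], [0, 0, 0]], [[0, 0, 0], [0, 0, 0]], [[0, 0, 0], [0, 0, 0]], [[0, 0, 0], [0, 0, 0]], [[0, 0, 0], [0, 0, 0]]]}}

```text
t: 40.0
eef_pos: [0.4649, -0.2749, 0.2165]
ee_rot: [-0.0, -0.03, 1.0, 0.0]
force: [0.2, 0.3, -2.2]
opening: 0.369
gripper_force: 41.1
```

Request:
{"op": "send_rows", "data": {"plan": [[[0, 0, 0], [0, 0, 0]], [[0, 0, 0], [0, 0, 0]], [[0, 0, 0], [0, 0, 0]], [[0, 0, 0], [0, 0, 0]], [[0, 0, 0], [0, 0, 0]], [[0, 0, 0], [0, 0, 0]], [[0, 0, 0], [0, 0, 0]], [[0, 0, 0], [0, 0, 0]]]}}

```text
t: 40.67
eef_pos: [0.465, -0.2749, 0.2165]
ee_rot: [-0.0, -0.03, 1.0, 0.0]
force: [0.2, -0.1, -2.9]
opening: 0.371
gripper_force: 41.1
```

Request:
{"op": "send_rows", "data": {"plan": [[[0, 0, 0], [0, 0, 0]], [[0, 0, 0], [0, 0, 0]], [[0, 0, 0], [0, 0, 0]], [[0, 0, 0], [0, 0, 0]], [[0, 0, 0], [0, 0, 0]], [[0, 0, 0], [0, 0, 0]], [[0, 0, 0], [0, 0, 0]], [[0, 0, 0], [0, 0, 0]]]}}

```text
t: 41.33
eef_pos: [0.465, -0.2749, 0.2165]
ee_rot: [-0.0, -0.03, 1.0, 0.0]
force: [0.1, -0.6, -2.0]
opening: 0.371
gripper_force: 41.1
```

```bash
python3 - <<'E'
from h import *
bottles((.33,.62,-.36,.01));go((.4585,-.164,.2155,183.4))
E
```

```text
t 41.3 [ 0.465  -0.2749  0.2165] th -176.6 tilt 0.00 op 0.371 F 41.1 [ 0.1 -0.6 -2. ]
bottle x 0.3871..0.5174 mid 0.4523 y_mid -0.0519 slope 3.47 z 0.0277 aaaaaaaaaaaaLLLLLLLLLLLLLLLLLLLL............ (np.int64(-40), np.int64(40))
bottle x 0.4082..0.5116 mid 0.4599 y_mid -0.1637 slope 3.46 z 0.0277 aaaaaaaaaaaaLLLLLLLLLLLLLLLLLLLLL..aa....... (np.int64(-40), np.int64(44))
bottle x 0.4298..0.4426 mid 0.4362 y_mid -0.2758 slope 4.34 z 0.0276 ........a.aaaaaaaaaaaaaaaaaaaaaaaaaaa.a..... None
[-0.0004, 0.2778, 0.0024] [-0.0, -0.0, 0.0001] rows 2.7
```

Short read; middle next.

Request:
{"op": "send_rows", "data": {"plan": [[[0, 0.1, 0.002], [0, 0, 0]], [[0, 0.19, 0.002], [0, 0, 0]], [[0, 0.26, 0.002], [0, 0, 0]], [[0, 0.278, 0.002], [0, 0, 0]], [[0, 0.278, 0.002], [0, 0, 0]], [[0, 0.278, 0.002], [0, 0, 0]], [[0, 0.278, 0.002], [0, 0, 0]], [[0, 0.278, 0.002], [0, 0, 0]]]}}

```text
t: 42.05
eef_pos: [0.4585, -0.165, 0.2155]
ee_rot: [-0.0, -0.029, 1.0, -0.0]
force: [-0.2, 0.0, -1.8]
opening: 0.373
gripper_force: 42.0
```

Request:
{"op": "send_rows", "data": {"plan": [[[0, 0, 0], [0, 0, 0]], [[0, 0, 0], [0, 0, 0]], [[0, 0, 0], [0, 0, 0]], [[0, 0, 0], [0, 0, 0]], [[0, 0, 0], [0, 0, 0]], [[0, 0, 0], [0, 0, 0]], [[0, 0, 0], [0, 0, 0]], [[0, 0, 0], [0, 0, 0]]]}}

```text
t: 42.72
eef_pos: [0.4583, -0.1639, 0.2157]
ee_rot: [0.0, -0.03, 1.0, -0.0]
force: [0.7, -0.1, -2.2]
opening: 0.363
gripper_force: 42.0
```

Request:
{"op": "send_rows", "data": {"plan": [[[0, 0, 0], [0, 0, 0]], [[0, 0, 0], [0, 0, 0]], [[0, 0, 0], [0, 0, 0]], [[0, 0, 0], [0, 0, 0]], [[0, 0, 0], [0, 0, 0]], [[0, 0, 0], [0, 0, 0]], [[0, 0, 0], [0, 0, 0]], [[0, 0, 0], [0, 0, 0]]]}}

```text
t: 43.38
eef_pos: [0.4583, -0.1639, 0.2157]
ee_rot: [-0.0, -0.03, 1.0, -0.0]
force: [0.3, 0.0, -1.3]
opening: 0.369
gripper_force: 42.0
```

Request:
{"op": "send_rows", "data": {"plan": [[[0, 0, 0], [0, 0, 0]], [[0, 0, 0], [0, 0, 0]], [[0, 0, 0], [0, 0, 0]], [[0, 0, 0], [0, 0, 0]], [[0, 0, 0], [0, 0, 0]], [[0, 0, 0], [0, 0, 0]], [[0, 0, 0], [0, 0, 0]], [[0, 0, 0], [0, 0, 0]]]}}

```text
t: 44.05
eef_pos: [0.4583, -0.1639, 0.2157]
ee_rot: [-0.0, -0.03, 1.0, 0.0]
force: [-0.3, -0.8, -2.0]
opening: 0.371
gripper_force: 42.0
```

```bash
python3 - <<'E'
from h import *
bottles((.33,.62,-.36,.01));go((.452,-.052,.2155,183.4))
E
```

```text
t 44.0 [ 0.4583 -0.1639  0.2157] th -176.6 tilt 0.00 op 0.371 F 42.0 [-0.3 -0.8 -2. ]
bottle x 0.3874..0.5172 mid 0.4523 y_mid -0.0520 slope 3.51 z 0.0276 .aaaaaaaaaaaLLLLLLLLLLLLLLLLLLLLL.aa........ (np.int64(-40), np.int64(44))
bottle x 0.4024..0.5018 mid 0.4521 y_mid -0.2638 slope -3.93 z 0.0305 ...aaaaa..............aaaaaaaaaaaaaaaaa..... None
[-0.0009, 0.2803, 0.0005] [-0.0, 0.0, 0.0] rows 2.7
```

Request:
{"op": "send_rows", "data": {"plan": [[[0, 0.1, 0], [0, 0, 0]], [[0, 0.19, 0], [0, 0, 0]], [[0, 0.26, 0], [0, 0, 0]], [[0, 0.28, 0], [0, 0, 0]], [[0, 0.28, 0], [0, 0, 0]], [[0, 0.28, 0], [0, 0, 0]], [[0, 0.28, 0], [0, 0, 0]], [[0, 0.28, 0], [0, 0, 0]]]}}

```text
t: 44.77
eef_pos: [0.4519, -0.0531, 0.2156]
ee_rot: [-0.0, -0.029, 1.0, -0.0]
force: [0.4, 0.3, -2.6]
opening: 0.37
gripper_force: 42.4
```

Request:
{"op": "send_rows", "data": {"plan": [[[0, 0, 0], [0, 0, 0]], [[0, 0, 0], [0, 0, 0]], [[0, 0, 0], [0, 0, 0]], [[0, 0, 0], [0, 0, 0]], [[0, 0, 0], [0, 0, 0]], [[0, 0, 0], [0, 0, 0]], [[0, 0, 0], [0, 0, 0]], [[0, 0, 0], [0, 0, 0]]]}}

```text
t: 45.43
eef_pos: [0.4517, -0.0521, 0.2157]
ee_rot: [0.0, -0.03, 1.0, 0.0]
force: [-0.0, -0.2, -1.8]
opening: 0.37
gripper_force: 42.4
```

Request:
{"op": "send_rows", "data": {"plan": [[[0, 0, 0], [0, 0, 0]], [[0, 0, 0], [0, 0, 0]], [[0, 0, 0], [0, 0, 0]], [[0, 0, 0], [0, 0, 0]], [[0, 0, 0], [0, 0, 0]], [[0, 0, 0], [0, 0, 0]], [[0, 0, 0], [0, 0, 0]], [[0, 0, 0], [0, 0, 0]]]}}

```text
t: 46.1
eef_pos: [0.4517, -0.0521, 0.2157]
ee_rot: [-0.0, -0.03, 1.0, -0.0]
force: [0.2, -0.1, -1.6]
opening: 0.372
gripper_force: 42.4
```

Request:
{"op": "send_rows", "data": {"plan": [[[0, 0, 0], [0, 0, 0]], [[0, 0, 0], [0, 0, 0]], [[0, 0, 0], [0, 0, 0]], [[0, 0, 0], [0, 0, 0]], [[0, 0, 0], [0, 0, 0]], [[0, 0, 0], [0, 0, 0]], [[0, 0, 0], [0, 0, 0]], [[0, 0, 0], [0, 0, 0]]]}}

```text
t: 46.77
eef_pos: [0.4517, -0.0521, 0.2157]
ee_rot: [0.0, -0.03, 1.0, 0.0]
force: [0.8, -0.3, -1.9]
opening: 0.372
gripper_force: 42.4
```

```bash
python3 - <<'E'
from h import *
bottles((.33,.62,-.36,.01),"w8");go((.56,-.06,.225,188),(.661,-.0712,.215,194.3))
E
```

```text
t 46.8 [ 0.4517 -0.0521  0.2157] th -176.6 tilt 0.00 op 0.372 F 42.4 [ 0.8 -0.3 -1.9]
bottle x 0.3868..0.4284 mid 0.4076 y_mid -0.0548 slope 3.35 z 0.0271 ..a.aaaaaaaaaaaaaaaaaaaaaaaaaaaaaaaaaaaaa... None
bottle x 0.4028..0.5018 mid 0.4523 y_mid -0.2685 slope -0.57 z 0.0304 .aaaaaa..............aaaaaaaaaaaaaaaaaaaaaaa None
[-0.2692, -0.0358, -0.0233] [-0.0, -0.0, -0.0127] rows 2.6
[-0.2461, -0.0629, 0.025] [0.0, 0.0, -0.0175] rows 2.4
```

View pics/w8.png

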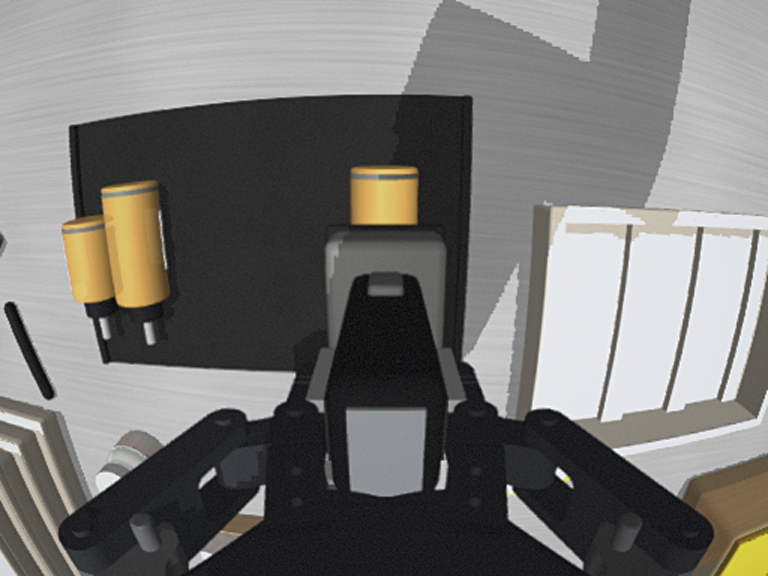

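Request:
{"op": "send_rows", "data": {"plan": [[[-0.269, -0.036, -0.023], [0, 0, -0.013]], [[-0.269, -0.036, -0.023], [0, 0, -0.013]], [[-0.269, -0.036, -0.023], [0, 0, -0.013]], [[-0.269, -0.036, -0.023], [0, 0, -0.013]], [[-0.5, -0.08, 0], [0, 0, -0.03]], [[-0.519, -0.099, 0], [0, 0, -0.03]], [[-0.519, -0.099, 0], [0, 0, -0.03]], [[-0.519, -0.099, 0], [0, 0, -0.03]]]}}

```text
t: 47.48
eef_pos: [0.6642, -0.0803, 0.2129]
ee_rot: [-0.001, -0.124, 0.992, 0.0]
force: [-1.6, -0.2, -2.8]
opening: 0.363
gripper_force: 42.4
```

Request:
{"op": "send_rows", "data": {"plan": [[[0, 0, 0], [0, 0, 0]], [[0, 0, 0], [0, 0, 0]]]}}

```text
t: 47.65
eef_pos: [0.6606, -0.0791, 0.2153]
ee_rot: [-0.001, -0.124, 0.992, 0.0]
force: [-0.2, 0.7, -2.2]
opening: 0.371
gripper_force: 42.4
```

```bash
python3 - <<'E'
from h import *
stat();go((.6627,-.0713,.14,194.25),(.6627,-.0713,.0978,194.25))
E
```

```text
t 47.6 [ 0.6606 -0.0791  0.2153] th -165.8 tilt 0.07 op 0.371 F 42.4 [-0.2  0.7 -2.2]
[-0.0101, 0.0175, 0.1883] [0.0001, -0.0002, -0.0001] rows 1.8
[0.0, 0.0, 0.1055] [0.0, 0.0, 0.0] rows 1.0
```

Request:
{"op": "send_rows", "data": {"plan": [[[-0.01, 0.018, 0.05], [0, 0, 0]], [[-0.01, 0.018, 0.12], [0, 0, 0]], [[-0.01, 0.018, 0.188], [0, 0, 0]], [[-0.01, 0.018, 0.188], [0, 0, 0]], [[-0.01, 0.018, 0.188], [0, 0, 0]], [[-0.01, 0.018, 0.188], [0, 0, 0]]]}}

```text
t: 48.15
eef_pos: [0.6636, -0.0714, 0.1428]
ee_rot: [0.001, -0.124, 0.992, -0.0]
force: [-0.5, -0.2, -1.5]
opening: 0.365
gripper_force: 42.3
```

```bash
python3 - <<'E'
from h import *
stat();go((.6627,-.0713,.0978,194.25))
E
```

```text
t 48.1 [ 0.6636 -0.0714  0.1428] th -165.8 tilt 0.13 op 0.365 F 42.3 [-0.5 -0.2 -1.5]
[0.0023, 0.0008, 0.1125] [-0.0002, 0.0003, -0.0001] rows 1.1
```

Request:
{"op": "send_rows", "data": {"plan": [[[0.002, 0.001, 0.03], [0, 0, 0]], [[0.002, 0.001, 0.06], [0, 0, 0]], [[0.002, 0.001, 0.085], [0, 0, 0]], [[0.002, 0.001, 0.1], [0, 0, 0]], [[0.002, 0.001, 0.109], [0, 0, 0]], [[0.002, 0.001, 0.112], [0, 0, 0]], [[0.002, 0.001, 0.112], [0, 0, 0]], [[0.002, 0.001, 0.112], [0, 0, 0]]]}}

```text
t: 48.82
eef_pos: [0.6629, -0.0714, 0.0977]
ee_rot: [0.001, -0.124, 0.992, -0.001]
force: [-3.0, 0.7, 5.4]
opening: 0.37
gripper_force: 43.4
```

```bash
python3 -c "
from h import *
stat()"
```

```text
t 48.8 [ 0.6629 -0.0714  0.0977] th -165.8 tilt 0.13 op 0.370 F 43.4 [-3.   0.7  5.4]
```

Seated. Release, rise and view the mat.

Request:
{"op": "send_rows", "data": {"plan": [[[0, 0, 0], [0, 0, 0]], [[0, 0, 0], [0, 0, 0]], [[0, 0, 0], [0, 0, 0]], [[0, 0, 0], [0, 0, 0]], [[0, 0, 0], [0, 0, 0]], [[0, 0, -0.05], [0, 0, 0]], [[0, 0, -0.12], [0, 0, 0]], [[0, 0, -0.22], [0, 0, 0]]], "hand": 0.2, "newtons": 25}}

```text
t: 49.48
eef_pos: [0.6612, -0.0708, 0.1817]
ee_rot: [-0.003, -0.124, 0.992, 0.001]
force: [0.9, -0.8, 1.1]
opening: 0.803
gripper_force: 0.0
```

Request:
{"op": "send_rows", "data": {"plan": [[[0, 0, -0.1], [0, 0, 0]], [[0.1, -0.1, -0.2], [0, 0, 0.017]], [[0.35, -0.3, -0.2], [0, 0, 0.03]], [[0.35, -0.3, -0.2], [0, 0, 0.03]], [[0.35, -0.3, -0.2], [0, 0, 0.03]], [[0.35, -0.3, -0.2], [0, 0, 0.03]], [[0.35, -0.3, -0.2], [0, 0, 0.03]], [[0.35, -0.3, -0.2], [0, 0, 0.03]]]}}

```text
t: 50.15
eef_pos: [0.5556, -0.2231, 0.2641]
ee_rot: [0.0, -0.028, 1.0, -0.0]
force: [0.9, -0.1, 0.7]
opening: 0.802
gripper_force: 0.0
```

```bash
python3 - <<'E'
from h import *
c,P=bottles((.33,.62,-.36,.01),"w9")
for b,n in [((-.36,-.2),"s+m")]:
    x,y,z=P[...,0],P[...,1],P[...,2]; col=c["color"].astype(int)
    m=(x>.33)&(x<.6)&(y>b[0])&(y<b[1])&(z>.045)&(z<.065)&(col[...,0]-col[...,2]>40)
    k,l,_,_=cv2.connectedComponentsWithStats(m.astype(np.uint8))
    for i in range(1,k):
        q=P[l==i]
        if len(q)>40: print(len(q),q.mean(0).round(4),q.min(0).round(4),q.max(0).round(4))
E
```

```text
t 50.1 [ 0.5556 -0.2231  0.2641] th -176.7 tilt 0.04 op 0.802 F 0.0 [ 0.9 -0.1  0.7]
bottle x 0.4053..0.5032 mid 0.4542 y_mid -0.2736 slope -8.81 z 0.0306 .....aaaaa..............aaaaaaaaaaaaa....... None
bottle x 0.3894..0.5178 mid 0.4536 y_mid -0.0519 slope 3.37 z 0.0275 aaaaaaaaaaaaLLLLLLLLLLLLLLLLLLLLL........... (np.int64(-40), np.int64(44))
80 [ 0.406  -0.2653  0.0497] [ 0.4032 -0.2816  0.0455] [ 0.4089 -0.2492  0.053 ]
2160 [ 0.4574 -0.2618  0.0498] [ 0.4109 -0.2822  0.045 ] [ 0.5038 -0.2422  0.0539]
80 [ 0.4358 -0.3135  0.0499] [ 0.4335 -0.3304  0.0456] [ 0.4387 -0.2982  0.053 ]
1368 [ 0.4721 -0.3111  0.0499] [ 0.4409 -0.333   0.045 ] [ 0.5042 -0.2927  0.0539]
```

View pics/w9.png

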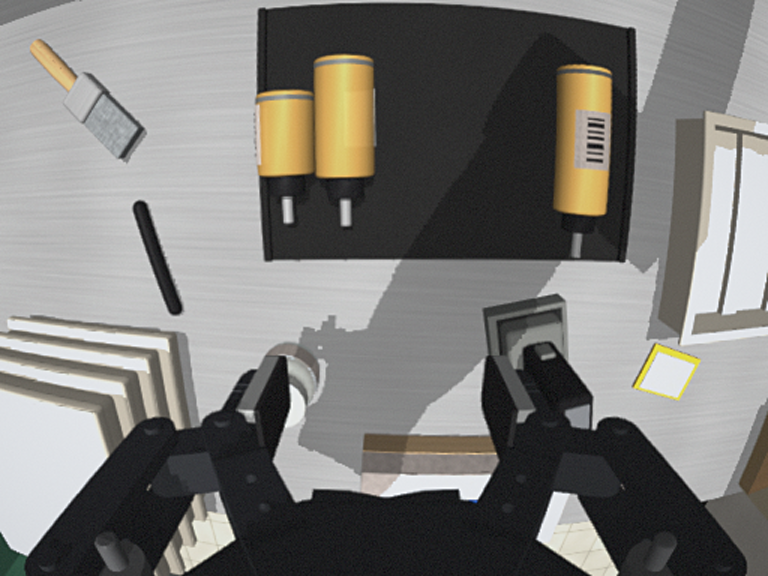

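```bash
python3 - <<'E'
from h import *
stat();go((.416,-.2645,.12,183.7),(.416,-.2645,.0195,183.7))
E
```

```text
t 50.2 [ 0.5561 -0.2222  0.2638] th -176.7 tilt 0.02 op 0.797 F 0.0 [-0.7  0.   0.4]
[0.3561, -0.0853, 0.3593] [0.0, 0.0001, -0.001] rows 4.9
[0.0, 0.0, 0.2512] [0.0, 0.0, 0.0] rows 2.4
```

Request:
{"op": "send_rows", "data": {"plan": [[[0.3, -0.07, 0.1], [0, 0, -0.001]], [[0.3, -0.07, 0.1], [0, 0, -0.001]], [[0.356, -0.085, 0.2], [0, 0, -0.001]], [[0.356, -0.085, 0.36], [0, 0, -0.001]], [[0.356, -0.085, 0.36], [0, 0, -0.001]], [[0.356, -0.085, 0.36], [0, 0, -0.001]], [[0.356, -0.085, 0.36], [0, 0, -0.001]], [[0.356, -0.085, 0.36], [0, 0, -0.001]]]}}

```text
t: 50.87
eef_pos: [0.4167, -0.2636, 0.1197]
ee_rot: [-0.0, -0.033, 0.999, 0.0]
force: [0.8, 0.1, 0.8]
opening: 0.802
gripper_force: 0.0
```

```bash
python3 - <<'E'
from h import *
stat();go((.416,-.2645,.0195,183.7))
p,r,_=pose(); c=read_camera("wrist"); P=wcloud(c,p,r); x,y,z=P[...,0],P[...,1],P[...,2]; col=c["color"].astype(int)
m=(x>.33)&(x<.6)&(y>-.36)&(y<-.2)&(z>.02)&(z<.065)&(col[...,0]-col[...,2]>40)
for lo,hi in((-.285,-.24),(-.34,-.29)):
  q=P[m&(y>lo)&(y<hi)]; print(q.min(0),q.max(0))
q=P[m&(z>.051)&(x<.43)&(y>-.285)]; print("ridge",q.mean(0))
E
```

```text
t 50.9 [ 0.4167 -0.2636  0.1197] th -176.2 tilt 0.06 op 0.802 F 0.0 [0.8 0.1 0.8]
[0.0018, -0.0023, 0.2504] [0.0002, -0.0001, 0.0003] rows 2.4
[ 0.4017022  -0.28499917  0.02008034] [ 0.51853176 -0.24002351  0.05430492]
[ 0.40549221 -0.33851098  0.02011817] [ 0.51272686 -0.29000733  0.05405602]
ridge [ 0.41784174 -0.26550641  0.05184711]
```

Request:
{"op": "send_rows", "data": {"plan": [[[0.003, -0.003, 0.06], [0, 0, 0]], [[0.003, -0.003, 0.12], [0, 0, 0]], [[0.003, -0.003, 0.17], [0, 0, 0]], [[0.003, -0.003, 0.21], [0, 0, 0]], [[0.003, -0.003, 0.24], [0, 0, 0]], [[0.003, -0.003, 0.25], [0, 0, 0]], [[0.003, -0.003, 0.25], [0, 0, 0]]]}}

```text
t: 51.5
eef_pos: [0.4162, -0.2656, 0.02]
ee_rot: [0.0, -0.034, 0.999, -0.0]
force: [-0.1, 0.6, -0.3]
opening: 0.799
gripper_force: 0.0
```

Request:
{"op": "send_rows", "data": {"plan": [[[0, 0, 0], [0, 0, 0]], [[0, 0, 0], [0, 0, 0]], [[0, 0, 0], [0, 0, 0]], [[0, 0, 0], [0, 0, 0]], [[0, 0, 0], [0, 0, 0]], [[0, 0, 0], [0, 0, 0]], [[0, 0, 0], [0, 0, 0]]], "hand": 0.7, "newtons": 60}}

```text
t: 52.08
eef_pos: [0.4161, -0.266, 0.0214]
ee_rot: [0.001, -0.033, 0.999, -0.001]
force: [-0.5, 1.1, 6.5]
opening: 0.561
gripper_force: 60.8
```

Request:
{"op": "send_rows", "data": {"plan": [[[0, 0, -0.015], [0, 0, 0]], [[0, 0, -0.03], [0, 0, 0]], [[0, 0.02, -0.04], [0, 0, 0]], [[0, 0.07, -0.04], [0, 0, 0]], [[0, 0.14, -0.04], [0, 0, 0]], [[0, 0.2, -0.04], [0, 0, 0]], [[0, 0.22, -0.04], [0, 0, 0]], [[0, 0.22, -0.04], [0, 0, 0]]]}}

```text
t: 52.75
eef_pos: [0.4088, -0.1757, 0.0362]
ee_rot: [-0.0, -0.034, 0.999, 0.0]
force: [-0.1, 0.1, -2.3]
opening: 0.563
gripper_force: 62.3
```

Request:
{"op": "send_rows", "data": {"plan": [[[0, 0, 0.01], [0, 0, 0]], [[0, 0, 0.025], [0, 0, 0]], [[0, 0, 0.035], [0, 0, 0]], [[0, 0, 0.038], [0, 0, 0]], [[0, 0, 0.038], [0, 0, 0]], [[0, 0, 0.038], [0, 0, 0]]]}}

```text
t: 53.25
eef_pos: [0.4094, -0.1786, 0.0213]
ee_rot: [0.0, -0.032, 0.999, -0.0]
force: [-5.8, 3.4, 21.6]
opening: 0.56
gripper_force: 65.0
```

```bash
python3 - <<'E'
from h import *
bottles((.33,.62,-.36,.01))
E
```

```text
t 53.2 [ 0.4094 -0.1786  0.0213] th -176.3 tilt 0.06 op 0.560 F 65.0 [-5.8  3.4 21.6]
bottle x 0.3864..0.4349 mid 0.4106 y_mid -0.0546 slope 3.53 z 0.0274 aaaaaaaaaaaaaaaaaaaaaaaaaaaaaaa............. None
bottle x 0.3952..0.4464 mid 0.4208 y_mid -0.1769 slope 3.71 z 0.0271 ...aaaaaaaaaaaaaaaaaaaaaaaaaaaaaaaaaaaaLL... (np.int64(68), np.int64(76))
bottle x 0.4315..0.4807 mid 0.4561 y_mid -0.3136 slope 2.99 z 0.0272 ..........LL...aaaaaaaaaaaaaaaaaaaaaaaaaaaaa (np.int64(-48), np.int64(-40))
```

Request:
{"op": "send_rows", "data": {"plan": [[[0, 0, 0], [0, 0, 0]], [[0, 0, 0], [0, 0, 0]], [[0, 0, 0], [0, 0, 0]], [[0, 0, 0], [0, 0, 0]], [[0, 0, -0.06], [0, 0, 0]], [[0, 0, -0.14], [0, 0, 0]], [[0, 0, -0.2], [0, 0, 0]], [[0, 0, -0.2], [0, 0, 0]]], "hand": 0.2, "newtons": 25}}

```text
t: 53.97
eef_pos: [0.4111, -0.1791, 0.1043]
ee_rot: [0.002, -0.033, 0.999, -0.002]
force: [0.5, -0.5, 0.8]
opening: 0.798
gripper_force: 0.0
```

```bash
python3 - <<'E'
from h import *
bottles((.33,.62,-.36,.01))
go((.448,-.175,.10,183.4),(.448,-.175,.0195,183.4))
E
```

```text
t 54.0 [ 0.4111 -0.1791  0.1043] th -176.2 tilt 0.35 op 0.798 F 0.0 [ 0.5 -0.5  0.8]
bottle x 0.3952..0.4946 mid 0.4449 y_mid -0.1756 slope 3.45 z 0.0272 ...aaaaaaaaaaaaaaaaaaaaaaaaaaaaaaaaaaaaaaaa. None
bottle x 0.3864..0.4695 mid 0.4279 y_mid -0.0534 slope 3.31 z 0.0278 aaaaaaaaaaaaaaaaaaaaaaLaaaLLaaaLLa.a........ (np.int64(0), np.int64(44))
bottle x 0.4317..0.4958 mid 0.4637 y_mid -0.3130 slope 3.44 z 0.0272 ..........LLaaaaaaaaaaaaaaaaaaaaaaaaaaaaaaaa (np.int64(-48), np.int64(-40))
[-0.0942, 0.0029, 0.0061] [-0.0004, 0.0005, 0.001] rows 0.9
[0.0, 0.0, 0.2012] [0.0, 0.0, 0.0] rows 1.9
```

Request:
{"op": "send_rows", "data": {"plan": [[[-0.09, 0.002, 0], [0, 0, 0.001]], [[-0.09, 0.002, 0.03], [0, 0, 0.001]], [[-0.09, 0.002, 0.09], [0, 0, 0.001]], [[-0.09, 0.002, 0.15], [0, 0, 0.001]], [[-0.09, 0.002, 0.19], [0, 0, 0.001]], [[-0.09, 0.002, 0.207], [0, 0, 0.001]], [[-0.09, 0.002, 0.207], [0, 0, 0.001]]]}}

```text
t: 54.6
eef_pos: [0.4438, -0.1739, 0.0155]
ee_rot: [-0.002, -0.03, 1.0, 0.001]
force: [-0.1, -0.1, 0.0]
opening: 0.8
gripper_force: 0.0
```

Request:
{"op": "send_rows", "data": {"plan": [[[0, 0, 0], [0, 0, 0]], [[0, 0, 0], [0, 0, 0]], [[0, 0, 0], [0, 0, 0]], [[0, 0, 0], [0, 0, 0]], [[0, 0, 0], [0, 0, 0]], [[0, 0, -0.025], [0, 0, 0]], [[0, 0, -0.05], [0, 0, 0]], [[-0.02, 0.05, -0.05], [0, 0, 0]]], "hand": 0.7}}

```text
t: 55.27
eef_pos: [0.4526, -0.1565, 0.0394]
ee_rot: [0.001, -0.029, 1.0, -0.001]
force: [0.1, -0.4, -1.4]
opening: 0.573
gripper_force: 26.7
```

Request:
{"op": "send_rows", "data": {"plan": [[[0, 0.04, 0], [0, 0, 0]], [[0, 0.05, 0], [0, 0, 0]], [[0, 0.05, 0.025], [0, 0, 0]], [[0, 0.05, 0.042], [0, 0, 0]], [[0, 0.05, 0.049], [0, 0, 0]], [[0, 0.05, 0.049], [0, 0, 0]]]}}

```text
t: 55.77
eef_pos: [0.4506, -0.1343, 0.0181]
ee_rot: [-0.0, -0.03, 1.0, 0.0]
force: [-0.4, 0.8, -0.5]
opening: 0.575
gripper_force: 27.0
```

Request:
{"op": "send_rows", "data": {"plan": [[[0, 0, 0], [0, 0, 0]], [[0, 0, 0], [0, 0, 0]], [[0, 0, 0], [0, 0, 0]], [[0, 0, 0], [0, 0, 0]], [[0, -0.01, 0], [0, 0, 0]], [[0, -0.022, 0], [0, 0, 0]], [[0, -0.036, 0], [0, 0, 0]], [[0, -0.05, 0], [0, 0, 0]]], "hand": 0.4}}

```text
t: 56.43
eef_pos: [0.452, -0.1548, 0.0181]
ee_rot: [0.0, -0.03, 1.0, -0.0]
force: [0.6, 1.2, 0.8]
opening: 0.601
gripper_force: 0.4
```

Request:
{"op": "send_rows", "data": {"plan": [[[0, -0.014, 0], [0, 0, 0]], [[0, -0.028, 0], [0, 0, 0]], [[0, -0.042, 0], [0, 0, 0]], [[0, -0.056, 0], [0, 0, 0]], [[0, -0.068, 0], [0, 0, 0]], [[0, -0.076, 0], [0, 0, 0]], [[0, -0.08, 0], [0, 0, 0]], [[0, -0.08, 0], [0, 0, 0]]]}}

```text
t: 57.1
eef_pos: [0.4538, -0.1864, 0.0181]
ee_rot: [-0.0, -0.03, 1.0, -0.0]
force: [0.1, 0.0, 0.1]
opening: 0.6
gripper_force: 0.0
```

```bash
python3 - <<'E'
from h import *
bottles((.33,.62,-.36,.01))
E
```

```text
t 57.1 [ 0.4538 -0.1864  0.0181] th -176.6 tilt 0.00 op 0.600 F 0.0 [0.1 0.  0.1]
bottle x 0.3867..0.4993 mid 0.4430 y_mid -0.0526 slope 3.30 z 0.0277 aaaaaaaaaaaaLLLLLLLLLLLLLLLLLL.............. (np.int64(-40), np.int64(32))
bottle x 0.4034..0.4869 mid 0.4452 y_mid -0.1863 slope 3.76 z 0.0276 LLLLaaaaaaaaaaaaaLLLLLLLLLLLLLLLLLLLLLLLLLLL (np.int64(-88), np.int64(88))
bottle x 0.4317..0.4999 mid 0.4658 y_mid -0.3130 slope 3.55 z 0.0271 ..........LL..aaaaaaaaaaaaaaaaaaaaaaaaaaaaaa (np.int64(-48), np.int64(-40))
```

Request:
{"op": "send_rows", "data": {"plan": [[[0, -0.006, 0], [0, 0, 0]], [[0, -0.012, 0], [0, 0, 0]], [[0, -0.017, 0], [0, 0, 0]], [[0, -0.021, 0], [0, 0, 0]], [[0, -0.024, 0], [0, 0, 0]], [[0, -0.025, 0], [0, 0, 0]], [[0, -0.025, 0], [0, 0, 0]], [[0, -0.025, 0], [0, 0, 0]]]}}

```text
t: 57.82
eef_pos: [0.4543, -0.196, 0.018]
ee_rot: [-0.0, -0.03, 1.0, 0.0]
force: [1.0, 0.6, 0.1]
opening: 0.602
gripper_force: 0.0
```

```bash
python3 - <<'E'
from h import *
bottles((.33,.62,-.36,.01))
E
```

```text
t 57.8 [ 0.4543 -0.196   0.018 ] th -176.6 tilt 0.01 op 0.602 F 0.0 [1.  0.6 0.1]
bottle x 0.3872..0.5057 mid 0.4464 y_mid -0.0524 slope 3.36 z 0.0278 aaaaaaaaaaaaLLLLLLLLLLLLLLL.L............... (np.int64(-40), np.int64(28))
bottle x 0.4040..0.4878 mid 0.4459 y_mid -0.1957 slope 3.46 z 0.0277 LLLLaaaaaaaaLLLLLLLLLLLLLLLLLLLLLLaaaaaLLLLL (np.int64(-88), np.int64(88))
bottle x 0.4316..0.4986 mid 0.4651 y_mid -0.3130 slope 3.39 z 0.0271 ..........LLaaaaaaaaaaaaaaaaaaaaaaaaaaaaaaaa (np.int64(-48), np.int64(-40))
```

Request:
{"op": "send_rows", "data": {"plan": [[[0, 0, 0], [0, 0, 0]], [[0, 0, 0], [0, 0, 0]], [[0, 0, 0], [0, 0, 0]], [[0, 0, 0], [0, 0, 0]], [[0, 0, -0.06], [0, 0, 0]], [[0, 0, -0.15], [0, 0, 0]], [[0, 0, -0.25], [0, 0, 0]], [[0, 0, -0.35], [0, 0, 0]]], "hand": 0.2}}

```text
t: 58.53
eef_pos: [0.4538, -0.1956, 0.1595]
ee_rot: [-0.001, -0.03, 1.0, 0.0]
force: [0.6, -0.4, -0.4]
opening: 0.8
gripper_force: 0.0
```

```bash
python3 - <<'E'
from h import *
bottles((.33,.62,-.36,.01))
go((.59,-.08,.25,194.3),(.661,-.071,.20,194.3))
E
```

```text
t 58.5 [ 0.4538 -0.1956  0.1595] th -176.6 tilt 0.07 op 0.800 F 0.0 [ 0.6 -0.4 -0.4]
bottle x 0.3869..0.5245 mid 0.4557 y_mid -0.0518 slope 3.51 z 0.0276 aaaaaaaaaaaaaLLLLLLLLLLLLLLLLLLLL........... (np.int64(-36), np.int64(44))
bottle x 0.4041..0.5128 mid 0.4584 y_mid -0.1949 slope 3.27 z 0.0276 ...aaaaaaaaaLLLLLLLLLLLLLLLLLLLLLLLaaaaa.aa. (np.int64(-40), np.int64(52))
bottle x 0.4322..0.5086 mid 0.4704 y_mid -0.3126 slope 3.38 z 0.0270 ........aaaaaaaaaaaaaaaaaaaaaaaaaaaaaaaaaaaa None
[-0.3524, 0.2716, -0.2056] [-0.001, 0.0011, -0.0302] rows 4.7
[-0.1776, -0.022, 0.125] [0.0, 0.0, 0.0] rows 2.1
```

Request:
{"op": "send_rows", "data": {"plan": [[[-0.352, 0.272, -0.206], [0, 0, -0.03]], [[-0.352, 0.272, -0.206], [0, 0, -0.03]], [[-0.352, 0.272, -0.206], [0, 0, -0.03]], [[-0.352, 0.272, -0.206], [0, 0, -0.03]], [[-0.352, 0.272, -0.206], [0, 0, -0.03]], [[-0.352, 0.272, -0.206], [0, 0, -0.03]], [[-0.352, 0.272, -0.206], [0, 0, -0.03]], [[-0.352, 0.272, -0.206], [0, 0, -0.03]]]}}

```text
t: 59.25
eef_pos: [0.588, -0.079, 0.2397]
ee_rot: [-0.001, -0.124, 0.992, 0.0]
force: [-0.1, -0.1, 0.0]
opening: 0.801
gripper_force: 0.0
```

```bash
python3 - <<'E'
from h import *
stat()
p,r,_=pose(); c=read_camera("wrist"); P=wcloud(c,p,r); x,y,z=P[...,0],P[...,1],P[...,2]
b=(x>.58)&(x<.76)&(y>-.16)&(y<.02); m=b&(z>.136)&(z<.152); q=P[m]
print(m.sum(),q.mean(0),cv2.minAreaRect(q[:,:2].astype(np.float32)))
go((.661,-.0707,.17,194.3),(.661,-.0707,.0965,194.3))
E
```

```text
t 59.2 [ 0.588  -0.079   0.2397] th -165.8 tilt 0.08 op 0.801 F 0.0 [-0.1 -0.1  0. ]
1297 [ 0.65803399 -0.07143196  0.14399395] ((0.6611425876617432, -0.07100202143192291), (0.04255872964859009, 0.03148435056209564), 13.52698040008545)
[-0.1834, -0.024, 0.1742] [0.0001, -0.0002, -0.0003] rows 2.4
[0.0, 0.0, 0.1838] [0.0, 0.0, 0.0] rows 1.8
```

Request:
{"op": "send_rows", "data": {"plan": [[[-0.1, -0.013, 0], [0, 0, 0]], [[-0.183, -0.024, 0.03], [0, 0, 0]], [[-0.183, -0.024, 0.06], [0, 0, 0]], [[-0.183, -0.024, 0.1], [0, 0, 0]], [[-0.183, -0.024, 0.1], [0, 0, 0]], [[-0.183, -0.024, 0.1], [0, 0, 0]]]}}

```text
t: 59.8
eef_pos: [0.6606, -0.0712, 0.1997]
ee_rot: [-0.001, -0.123, 0.992, 0.0]
force: [-0.4, -0.1, 0.0]
opening: 0.797
gripper_force: 0.0
```

```bash
python3 - <<'E'
from h import *
stat();go((.661,-.071,.0965,194.3))
E
```

```text
t 59.8 [ 0.6606 -0.0712  0.1997] th -165.9 tilt 0.15 op 0.797 F 0.0 [-0.4 -0.1  0. ]
[-0.0016, -0.0001, 0.258] [0.0002, -0.0004, -0.0004] rows 2.5
```

Request:
{"op": "send_rows", "data": {"plan": [[[0, 0, 0.06], [0, 0, 0]], [[0, 0, 0.13], [0, 0, 0]], [[0, 0, 0.19], [0, 0, 0]], [[0, 0, 0.24], [0, 0, 0]], [[0, 0, 0.257], [0, 0, 0]], [[0, 0, 0.257], [0, 0, 0]]]}}

```text
t: 60.3
eef_pos: [0.6609, -0.0708, 0.0973]
ee_rot: [-0.001, -0.123, 0.992, 0.0]
force: [0.5, 0.1, 0.1]
opening: 0.794
gripper_force: 0.0
```

Request:
{"op": "send_rows", "data": {"plan": [[[0, 0, 0], [0, 0, 0]], [[0, 0, 0], [0, 0, 0]], [[0, 0, 0], [0, 0, 0]], [[0, 0, 0], [0, 0, 0]], [[0, 0, 0], [0, 0, 0]], [[0, 0, 0], [0, 0, 0]], [[0, 0, 0], [0, 0, 0]], [[0, 0, 0], [0, 0, 0]]], "hand": 0.85, "newtons": 40}}

```text
t: 60.97
eef_pos: [0.6626, -0.0708, 0.0996]
ee_rot: [0.001, -0.124, 0.992, -0.001]
force: [0.1, -0.8, 7.1]
opening: 0.37
gripper_force: 40.2
```

Request:
{"op": "send_rows", "data": {"plan": [[[0, 0, 0], [0, 0, 0]], [[0, 0, -0.03], [0, 0, 0]], [[0, 0, -0.08], [0, 0, 0]], [[0, 0, -0.15], [0, 0, 0]], [[0, 0, -0.23], [0, 0, 0]], [[0, 0, -0.32], [0, 0, 0]], [[0, 0, -0.33], [0, 0, 0]], [[0, 0, -0.33], [0, 0, 0]]]}}

```text
t: 61.63
eef_pos: [0.6627, -0.0705, 0.2328]
ee_rot: [0.003, -0.124, 0.992, -0.001]
force: [-0.1, 0.3, -2.6]
opening: 0.376
gripper_force: 40.3
```

```bash
python3 - <<'E'
from h import *
stat();go((.54,-.17,.228,188),(.4545,-.195,.2155,183.4))
E
```

```text
t 61.6 [ 0.6627 -0.0705  0.2328] th -165.8 tilt 0.31 op 0.376 F 40.3 [-0.1  0.3 -2.6]
[0.3585, -0.1657, 0.0107] [-0.0003, 0.0008, 0.0173] rows 3.8
[0.2204, -0.0321, 0.0313] [0.0, 0.0, 0.0128] rows 2.2
```

Request:
{"op": "send_rows", "data": {"plan": [[[0.358, -0.166, 0], [0, 0, 0.017]], [[0.358, -0.166, 0], [0, 0, 0.017]], [[0.358, -0.166, 0], [0, 0, 0.017]], [[0.358, -0.166, 0], [0, 0, 0.017]], [[0.358, -0.166, 0], [0, 0, 0.017]], [[0.358, -0.166, 0], [0, 0, 0.017]], [[0.358, -0.166, 0], [0, 0, 0.017]], [[0.358, -0.166, 0], [0, 0, 0.017]]]}}

```text
t: 62.3
eef_pos: [0.5397, -0.1693, 0.2289]
ee_rot: [-0.0, -0.071, 0.997, 0.0]
force: [0.2, 0.4, -2.5]
opening: 0.372
gripper_force: 41.0
```

```bash
python3 - <<'E'
from h import *
bottles((.33,.62,-.36,.01));go((.4545,-.195,.2178,183.4))
E
```

```text
t 62.3 [ 0.5397 -0.1693  0.2289] th -171.9 tilt 0.06 op 0.372 F 41.0 [ 0.2  0.4 -2.5]
bottle x 0.4060..0.5049 mid 0.4555 y_mid -0.1950 slope 3.23 z 0.0274 ...aaaaaaaaaLLLLLLLLLLLLLLLLLLLLLLaaaaaaaa.a (np.int64(-40), np.int64(48))
bottle x 0.3893..0.5176 mid 0.4535 y_mid -0.0519 slope 3.46 z 0.0275 aaaaaaaaaaaaLLLLLLLLLLLLLLLLLLLLL.aa........ (np.int64(-40), np.int64(44))
bottle x 0.4334..0.5027 mid 0.4680 y_mid -0.3127 slope 3.48 z 0.0270 .......LLLLaaaaaaaaaaaaaaaaaaaaaaaaaaaaaaaaa (np.int64(-60), np.int64(-44))
[0.2203, -0.0336, 0.0279] [0.0001, -0.0001, 0.0132] rows 2.2
```

Request:
{"op": "send_rows", "data": {"plan": [[[0.1, -0.015, 0.012], [0, 0, 0.013]], [[0.18, -0.027, 0.028], [0, 0, 0.013]], [[0.22, -0.034, 0.028], [0, 0, 0.013]], [[0.22, -0.034, 0.028], [0, 0, 0.013]], [[0.22, -0.034, 0.028], [0, 0, 0.013]], [[0.22, -0.034, 0.028], [0, 0, 0.013]], [[0.22, -0.034, 0.028], [0, 0, 0.013]], [[0.22, -0.034, 0.028], [0, 0, 0.013]]]}}

```text
t: 63.02
eef_pos: [0.4549, -0.1955, 0.2182]
ee_rot: [-0.0, -0.03, 1.0, 0.0]
force: [0.1, -0.4, -2.2]
opening: 0.371
gripper_force: 41.0
```

Request:
{"op": "send_rows", "data": {"plan": [[[0, 0, 0], [0, 0, 0]], [[0, 0, 0], [0, 0, 0]], [[0, 0, 0], [0, 0, 0]], [[0, 0, 0], [0, 0, 0]], [[0, 0, 0], [0, 0, 0]], [[0, 0, 0], [0, 0, 0]], [[0, 0, 0], [0, 0, 0]], [[0, 0, 0], [0, 0, 0]]]}}

```text
t: 63.68
eef_pos: [0.4541, -0.1958, 0.2185]
ee_rot: [0.0, -0.03, 1.0, -0.0]
force: [-0.2, 0.0, -2.5]
opening: 0.368
gripper_force: 41.0
```

Request:
{"op": "send_rows", "data": {"plan": [[[0, 0, 0], [0, 0, 0]], [[0, 0, 0], [0, 0, 0]], [[0, 0, 0], [0, 0, 0]], [[0, 0, 0], [0, 0, 0]], [[0, 0, 0], [0, 0, 0]], [[0, 0, 0], [0, 0, 0]], [[0, 0, 0], [0, 0, 0]], [[0, 0, 0], [0, 0, 0]]]}}

```text
t: 64.35
eef_pos: [0.4541, -0.1957, 0.2185]
ee_rot: [-0.0, -0.03, 1.0, -0.0]
force: [-0.1, 0.1, -1.8]
opening: 0.37
gripper_force: 41.0
```

Request:
{"op": "send_rows", "data": {"plan": [[[0, 0, 0], [0, 0, 0]], [[0, 0, 0], [0, 0, 0]], [[0, 0, 0], [0, 0, 0]], [[0, 0, 0], [0, 0, 0]], [[0, 0, 0], [0, 0, 0]], [[0, 0, 0], [0, 0, 0]], [[0, 0, 0], [0, 0, 0]], [[0, 0, 0], [0, 0, 0]]]}}

```text
t: 65.02
eef_pos: [0.4541, -0.1958, 0.2185]
ee_rot: [0.0, -0.03, 1.0, -0.0]
force: [-0.3, 0.1, -1.7]
opening: 0.372
gripper_force: 41.0
```

```bash
python3 - <<'E'
from h import *
bottles((.33,.62,-.36,.01));go((.54,-.12,.222,183.4),(.452,-.052,.2178,183.4))
E
```

```text
t 65.0 [ 0.4541 -0.1958  0.2185] th -176.6 tilt 0.00 op 0.372 F 41.0 [-0.3  0.1 -1.7]
bottle x 0.3873..0.5175 mid 0.4524 y_mid -0.0520 slope 3.45 z 0.0276 aaaaaaaaaaaaLLLLLLLLLLLLLLLLLLLLL..a........ (np.int64(-40), np.int64(44))
bottle x 0.4040..0.4351 mid 0.4196 y_mid -0.1971 slope 2.70 z 0.0273 ....aaaaaaaaaaaaaaaaaaaaaaaaaaaaaaaaaaaaaa.. None
bottle x 0.4323..0.5021 mid 0.4672 y_mid -0.3128 slope 3.33 z 0.0272 .....L..LLLaaaaaaaaaaaaaaaaaaaaaaaaaaaaaaaaa (np.int64(-68), np.int64(-44))
[-0.2258, 0.1762, -0.0088] [-0.0, 0.0, 0.0001] rows 2.7
[0.2095, 0.1827, 0.0105] [0.0, 0.0, 0.0] rows 2.7
```

Middle stayed in place and is read. Now the long one directly (+y 143.5 mm ≈ 0.36).

Request:
{"op": "send_rows", "data": {"plan": [[[-0.015, 0.1, 0], [0, 0, 0]], [[-0.015, 0.19, 0], [0, 0, 0]], [[-0.015, 0.28, 0], [0, 0, 0]], [[-0.015, 0.34, 0.001], [0, 0, 0]], [[-0.015, 0.36, 0.001], [0, 0, 0]], [[-0.015, 0.36, 0.001], [0, 0, 0]], [[-0.015, 0.36, 0.001], [0, 0, 0]], [[-0.015, 0.36, 0.001], [0, 0, 0]]]}}

```text
t: 65.73
eef_pos: [0.4517, -0.0525, 0.2181]
ee_rot: [0.0, -0.03, 1.0, -0.0]
force: [-0.7, 0.2, -2.3]
opening: 0.368
gripper_force: 41.9
```

Request:
{"op": "send_rows", "data": {"plan": [[[0, 0, 0], [0, 0, 0]], [[0, 0, 0], [0, 0, 0]], [[0, 0, 0], [0, 0, 0]], [[0, 0, 0], [0, 0, 0]], [[0, 0, 0], [0, 0, 0]], [[0, 0, 0], [0, 0, 0]], [[0, 0, 0], [0, 0, 0]], [[0, 0, 0], [0, 0, 0]]]}}

```text
t: 66.4
eef_pos: [0.4515, -0.0516, 0.2181]
ee_rot: [0.0, -0.03, 1.0, -0.0]
force: [0.2, 0.2, -1.7]
opening: 0.365
gripper_force: 41.9
```

Request:
{"op": "send_rows", "data": {"plan": [[[0, 0, 0], [0, 0, 0]], [[0, 0, 0], [0, 0, 0]], [[0, 0, 0], [0, 0, 0]], [[0, 0, 0], [0, 0, 0]], [[0, 0, 0], [0, 0, 0]], [[0, 0, 0], [0, 0, 0]], [[0, 0, 0], [0, 0, 0]], [[0, 0, 0], [0, 0, 0]]]}}

```text
t: 67.07
eef_pos: [0.4515, -0.0517, 0.2181]
ee_rot: [-0.0, -0.03, 1.0, 0.0]
force: [-0.4, 0.7, -2.4]
opening: 0.372
gripper_force: 41.9
```

Request:
{"op": "send_rows", "data": {"plan": [[[0, 0, 0], [0, 0, 0]], [[0, 0, 0], [0, 0, 0]], [[0, 0, 0], [0, 0, 0]], [[0, 0, 0], [0, 0, 0]], [[0, 0, 0], [0, 0, 0]], [[0, 0, 0], [0, 0, 0]], [[0, 0, 0], [0, 0, 0]], [[0, 0, 0], [0, 0, 0]]]}}

```text
t: 67.73
eef_pos: [0.4515, -0.0516, 0.2181]
ee_rot: [0.0, -0.03, 1.0, 0.0]
force: [0.8, 0.1, -2.2]
opening: 0.37
gripper_force: 41.9
```

```bash
python3 - <<'E'
from h import *
bottles((.33,.62,-.36,.01));go((.56,-.06,.225,188),(.6627,-.0706,.2,194.2))
E
```

```text
t 67.7 [ 0.4515 -0.0516  0.2181] th -176.6 tilt 0.00 op 0.370 F 41.9 [ 0.8  0.1 -2.2]
bottle x 0.3868..0.4316 mid 0.4092 y_mid -0.0547 slope 3.08 z 0.0271 .aaaaaaaaaaaaaaaaaaaaaaaaaaaaaaaaaaaaaaaa... None
bottle x 0.4046..0.5046 mid 0.4546 y_mid -0.1951 slope 3.34 z 0.0276 .........aa.LLLLLLLLLLLLLLLLLLLLLLaaaaaaaaaa (np.int64(-40), np.int64(48))
bottle x 0.4324..0.5018 mid 0.4671 y_mid -0.3127 slope 3.49 z 0.0271 ..........Laa..aaaaaaaaaaaaaaaaaaaaaaaaaaaaa (np.int64(-48), np.int64(-44))
[-0.2696, -0.037, -0.0173] [-0.0, -0.0, -0.0127] rows 2.6
[-0.2506, -0.062, 0.0625] [0.0, 0.0, -0.0172] rows 2.5
```

Request:
{"op": "send_rows", "data": {"plan": [[[-0.27, -0.037, -0.017], [0, 0, -0.013]], [[-0.27, -0.037, -0.017], [0, 0, -0.013]], [[-0.27, -0.037, -0.017], [0, 0, -0.013]], [[-0.27, -0.037, -0.017], [0, 0, -0.013]], [[-0.27, -0.037, -0.017], [0, 0, -0.013]]]}}

```text
t: 68.2
eef_pos: [0.561, -0.06, 0.2238]
ee_rot: [-0.001, -0.071, 0.997, 0.0]
force: [-0.2, 0.4, -1.9]
opening: 0.367
gripper_force: 41.9
```

Request:
{"op": "send_rows", "data": {"plan": [[[-0.125, -0.03, 0], [0, 0, -0.017]], [[-0.22, -0.055, 0.02], [0, 0, -0.017]], [[-0.25, -0.062, 0.06], [0, 0, -0.017]], [[-0.25, -0.062, 0.06], [0, 0, -0.017]], [[-0.25, -0.062, 0.06], [0, 0, -0.017]], [[-0.25, -0.062, 0.06], [0, 0, -0.017]]]}}

```text
t: 68.7
eef_pos: [0.6616, -0.0703, 0.2012]
ee_rot: [-0.0, -0.124, 0.992, 0.0]
force: [-0.2, 1.3, -1.9]
opening: 0.369
gripper_force: 41.8
```

```bash
python3 - <<'E'
from h import *
stat();go((.6627,-.0708,.145,194.2),(.6627,-.0708,.100,194.2))
E
```

```text
t 68.7 [ 0.6616 -0.0703  0.2012] th -165.8 tilt 0.04 op 0.369 F 41.8 [-0.2  1.3 -1.9]
[-0.0025, -0.002, 0.1406] [0.0001, -0.0001, 0.0001] rows 1.3
[0.0, 0.0, 0.1125] [0.0, 0.0, 0.0] rows 1.1
```

Request:
{"op": "send_rows", "data": {"plan": [[[-0.002, -0.002, 0.05], [0, 0, 0]], [[-0.002, -0.002, 0.1], [0, 0, 0]], [[-0.002, -0.002, 0.14], [0, 0, 0]], [[-0.002, -0.002, 0.14], [0, 0, 0]], [[-0.002, -0.002, 0.14], [0, 0, 0]]]}}

```text
t: 69.12
eef_pos: [0.6626, -0.0709, 0.1461]
ee_rot: [0.0, -0.124, 0.992, -0.0]
force: [0.3, 1.0, -1.6]
opening: 0.37
gripper_force: 41.8
```

Request:
{"op": "send_rows", "data": {"plan": [[[0, 0, 0.03], [0, 0, 0]], [[0, 0, 0.06], [0, 0, 0]], [[0, 0, 0.085], [0, 0, 0]], [[0, 0, 0.1], [0, 0, 0]], [[0, 0, 0.11], [0, 0, 0]], [[0, 0, 0.114], [0, 0, 0]], [[0, 0, 0.114], [0, 0, 0]], [[0, 0, 0.114], [0, 0, 0]]]}}

```text
t: 69.78
eef_pos: [0.6637, -0.071, 0.1]
ee_rot: [0.0, -0.124, 0.992, -0.0]
force: [-1.4, -0.8, 0.3]
opening: 0.372
gripper_force: 42.5
```

```bash
python3 - <<'E'
from h import *
stat()
E
```

```text
t 69.8 [ 0.6637 -0.071   0.1   ] th -165.8 tilt 0.04 op 0.372 F 42.5 [-1.4 -0.8  0.3]
```

Request:
{"op": "send_rows", "data": {"plan": [[[0, 0, 0], [0, 0, 0]], [[0, 0, 0], [0, 0, 0]], [[0, 0, 0], [0, 0, 0]], [[0, 0, 0], [0, 0, 0]], [[0, 0, 0], [0, 0, 0]], [[0, 0, -0.05], [0, 0, 0]], [[0, 0, -0.12], [0, 0, 0]], [[0, 0, -0.22], [0, 0, 0]]], "hand": 0.2, "newtons": 25}}

```text
t: 70.45
eef_pos: [0.6623, -0.0708, 0.1854]
ee_rot: [-0.003, -0.124, 0.992, 0.001]
force: [1.0, -0.6, 0.4]
opening: 0.802
gripper_force: 0.0
```

Request:
{"op": "send_rows", "data": {"plan": [[[0, 0, -0.1], [0, 0, 0]], [[0, 0, -0.15], [0, 0, 0]], [[0, 0, -0.15], [0, 0, 0]]]}}

```text
t: 70.7
eef_pos: [0.6651, -0.0714, 0.2533]
ee_rot: [0.004, -0.124, 0.992, -0.002]
force: [0.3, -0.2, 0.8]
opening: 0.8
gripper_force: 0.0
```

```bash
python3 - <<'E'
from h import *
stat()
go((.4515,-.0525,.15,183.4),(.4515,-.0525,.0195,183.4))
E
```

```text
t 70.7 [ 0.6651 -0.0714  0.2533] th -165.8 tilt 0.50 op 0.800 F 0.0 [ 0.3 -0.2  0.8]
[0.508, 0.1779, 0.2536] [-0.0005, 0.0013, 0.03] rows 5.7
[0.0, 0.0, 0.3262] [0.0, 0.0, 0.0] rows 3.1
```

Request:
{"op": "send_rows", "data": {"plan": [[[0.3, 0.105, 0], [0, 0, 0.03]], [[0.3, 0.105, 0], [0, 0, 0.03]], [[0.508, 0.178, 0.15], [0, 0, 0.03]], [[0.508, 0.178, 0.2], [0, 0, 0.03]], [[0.508, 0.178, 0.254], [0, 0, 0.03]], [[0.508, 0.178, 0.254], [0, 0, 0.03]], [[0.508, 0.178, 0.254], [0, 0, 0.03]], [[0.508, 0.178, 0.254], [0, 0, 0.03]]]}}

```text
t: 71.37
eef_pos: [0.4457, -0.051, 0.1438]
ee_rot: [-0.002, -0.03, 1.0, 0.001]
force: [1.5, -0.2, 0.1]
opening: 0.802
gripper_force: 0.0
```

```bash
python3 - <<'E'
from h import *
bottles((.33,.62,-.36,.01))
go((.4515,-.052,.0195,183.4))
E
```

```text
t 71.4 [ 0.4457 -0.051   0.1438] th -176.6 tilt 0.28 op 0.802 F 0.0 [ 1.5 -0.2  0.1]
bottle x 0.3872..0.5231 mid 0.4551 y_mid -0.0521 slope 3.51 z 0.0275 .aaaaaaaaaaaLLLLLLLLLLLLLLLLLLLLLaaaaaaaa... (np.int64(-40), np.int64(44))
bottle x 0.4043..0.5088 mid 0.4565 y_mid -0.1951 slope 3.38 z 0.0276 .........L..LLLLLLLLLLLLLLLLLLLLLaaaaaaaaaaa (np.int64(-52), np.int64(44))
bottle x 0.4320..0.5057 mid 0.4689 y_mid -0.3127 slope 3.00 z 0.0271 ..........aa...aaaaaaaaaaaaaaaaaaaaaaaaaaaaa None
[-0.0071, -0.0008, 0.3152] [0.0, -0.0, 0.0] rows 3.0
```

Request:
{"op": "send_rows", "data": {"plan": [[[0, 0.001, 0.08], [0, 0, 0]], [[0, 0.001, 0.16], [0, 0, 0]], [[0, 0.001, 0.23], [0, 0, 0]], [[0, 0.001, 0.28], [0, 0, 0]], [[0, 0.001, 0.31], [0, 0, 0]], [[0, 0.001, 0.325], [0, 0, 0]], [[0, 0.001, 0.325], [0, 0, 0]]]}}

```text
t: 72.0
eef_pos: [0.4505, -0.0519, 0.0153]
ee_rot: [0.0, -0.03, 1.0, -0.0]
force: [0.1, -0.6, 0.5]
opening: 0.801
gripper_force: 0.0
```

Request:
{"op": "send_rows", "data": {"plan": [[[0, 0, 0], [0, 0, 0]], [[0, 0, 0], [0, 0, 0]], [[0, 0, 0], [0, 0, 0]], [[0, 0, 0], [0, 0, 0]], [[0, 0, 0], [0, 0, 0]], [[0, 0, 0], [0, 0, 0]], [[0, 0, 0], [0, 0, 0]]], "hand": 0.7}}

```text
t: 72.58
eef_pos: [0.4505, -0.0519, 0.0168]
ee_rot: [0.002, -0.03, 1.0, -0.0]
force: [2.2, 0.4, 6.6]
opening: 0.575
gripper_force: 26.6
```

Request:
{"op": "send_rows", "data": {"plan": [[[0, 0, -0.05], [0, 0, 0]], [[0, 0, -0.14], [0, 0, 0]], [[0, 0, -0.23], [0, 0, 0]], [[0, 0, -0.31], [0, 0, 0]], [[0, 0, -0.31], [0, 0, 0]], [[0, 0, -0.31], [0, 0, 0]]]}}

```text
t: 73.08
eef_pos: [0.4498, -0.0517, 0.1412]
ee_rot: [0.002, -0.03, 1.0, -0.001]
force: [-0.4, 0.1, -2.2]
opening: 0.574
gripper_force: 27.1
```

```bash
python3 - <<'E'
from h import *
stat()
go((.489,.2235,.14,184.8),(.489,.2235,.0225,184.8))
E
```

```text
t 73.1 [ 0.4498 -0.0517  0.1412] th -176.6 tilt 0.21 op 0.574 F 27.1 [-0.4  0.1 -2.2]
[-0.1389, 0.681, 0.0027] [-0.0002, 0.0005, -0.0038] rows 6.7
[0.0, 0.0, 0.2938] [0.0, 0.0, 0.0] rows 2.8
```

Request:
{"op": "send_rows", "data": {"plan": [[[-0.139, 0.681, 0], [0, 0, -0.004]], [[-0.139, 0.681, 0], [0, 0, -0.004]], [[-0.139, 0.681, 0], [0, 0, -0.004]], [[-0.139, 0.681, 0], [0, 0, -0.004]], [[-0.139, 0.681, 0], [0, 0, -0.004]], [[-0.139, 0.681, 0], [0, 0, -0.004]], [[-0.139, 0.681, 0], [0, 0, -0.004]], [[-0.139, 0.681, 0], [0, 0, -0.004]]]}}

```text
t: 73.75
eef_pos: [0.4878, 0.228, 0.1377]
ee_rot: [-0.001, -0.045, 0.999, 0.0]
force: [-1.8, -0.8, -1.9]
opening: 0.574
gripper_force: 27.1
```

Request:
{"op": "send_rows", "data": {"plan": [[[0, 0, 0.06], [0, 0, 0]], [[0, 0, 0.12], [0, 0, 0]], [[0, 0, 0.12], [0, 0, 0]], [[0, 0, 0.12], [0, 0, 0]]]}}

```text
t: 74.08
eef_pos: [0.4869, 0.223, 0.0901]
ee_rot: [-0.002, -0.042, 0.999, -0.001]
force: [-0.3, 0.3, -1.9]
opening: 0.573
gripper_force: 27.0
```

```bash
python3 - <<'E'
from h import *
stat()
go((.489,.2235,.0195,184.8))
E
```

```text
t 74.1 [0.4869 0.223  0.0901] th -175.2 tilt 0.27 op 0.573 F 27.0 [-0.3  0.3 -1.9]
[-0.0061, 0.001, 0.1764] [-0.0002, -0.0007, 0.0001] rows 1.7
```

Request:
{"op": "send_rows", "data": {"plan": [[[-0.003, 0.001, 0.05], [0, 0, 0]], [[-0.003, 0.001, 0.1], [0, 0, 0]], [[-0.003, 0.001, 0.14], [0, 0, 0]], [[-0.003, 0.001, 0.165], [0, 0, 0]], [[-0.003, 0.001, 0.175], [0, 0, 0]], [[-0.003, 0.001, 0.175], [0, 0, 0]], [[-0.003, 0.001, 0.175], [0, 0, 0]]]}}

```text
t: 74.67
eef_pos: [0.4901, 0.2242, 0.0226]
ee_rot: [0.001, -0.042, 0.999, 0.0]
force: [0.6, 0.3, -0.9]
opening: 0.572
gripper_force: 27.2
```

Request:
{"op": "send_rows", "data": {"plan": [[[0, 0, 0], [0, 0, 0]], [[0, 0, 0], [0, 0, 0]], [[0, 0, 0], [0, 0, 0]], [[0, 0, 0], [0, 0, 0]], [[0, 0, 0], [0, 0, 0]]], "hand": 0.2}}

```text
t: 75.08
eef_pos: [0.4897, 0.2243, 0.022]
ee_rot: [0.0, -0.042, 0.999, 0.0]
force: [0.1, -0.4, -0.1]
opening: 0.796
gripper_force: 0.0
```

Request:
{"op": "send_rows", "data": {"plan": [[[0, 0, -0.05], [0, 0, 0]], [[0, 0, -0.14], [0, 0, 0]], [[0, 0, -0.23], [0, 0, 0]], [[0, 0, -0.31], [0, 0, 0]], [[0, 0, -0.31], [0, 0, 0]], [[0, 0, -0.31], [0, 0, 0]]]}}

```text
t: 75.58
eef_pos: [0.4905, 0.2245, 0.1476]
ee_rot: [0.002, -0.042, 0.999, 0.0]
force: [-0.3, -0.4, -0.6]
opening: 0.796
gripper_force: 0.0
```

```bash
python3 - <<'E'
from h import *
bottles((.38,.62,.17,.27))
go((.47,.0,.145,184),(.4545,-.195,.145,183.4),(.4545,-.195,.0195,183.4))
E
```

```text
t 75.6 [0.4905 0.2245 0.1476] th -175.1 tilt 0.24 op 0.796 F 0.0 [-0.3 -0.4 -0.6]
bottle x 0.4264..0.5553 mid 0.4908 y_mid 0.2254 slope 4.74 z 0.0295 .LLLaaaaaaaaLLLLLLLLLLLLLLLLLLLLLaaaaaaaa... (np.int64(-84), np.int64(44))
[0.0964, -0.5545, 0.0022] [0.0, 0.0002, 0.0024] rows 5.4
[0.0727, -0.4836, 0.0] [0.0, 0.0, 0.0017] rows 4.7
[0.0, 0.0, 0.3137] [0.0, 0.0, 0.0] rows 3.0
```

Long is in the centre lane. Now the middle.

Request:
{"op": "send_rows", "data": {"plan": [[[0.096, -0.555, 0], [0, 0, 0.002]], [[0.096, -0.555, 0], [0, 0, 0.002]], [[0.096, -0.555, 0], [0, 0, 0.002]], [[0.096, -0.555, 0], [0, 0, 0.002]], [[0.096, -0.555, 0], [0, 0, 0.002]], [[0.096, -0.555, 0], [0, 0, 0.002]], [[0.096, -0.555, 0], [0, 0, 0.002]], [[0.096, -0.555, 0], [0, 0, 0.002]]]}}

```text
t: 76.3
eef_pos: [0.4694, -0.0011, 0.1444]
ee_rot: [-0.001, -0.035, 0.999, 0.0]
force: [0.8, 0.4, -0.3]
opening: 0.801
gripper_force: 0.0
```

Request:
{"op": "send_rows", "data": {"plan": [[[0.073, -0.484, 0], [0, 0, 0.002]], [[0.073, -0.484, 0], [0, 0, 0.002]], [[0.073, -0.484, 0], [0, 0, 0.002]], [[0.073, -0.484, 0], [0, 0, 0.002]], [[0.073, -0.484, 0], [0, 0, 0.002]], [[0.073, -0.484, 0], [0, 0, 0.002]], [[0.073, -0.484, 0], [0, 0, 0.002]], [[0.073, -0.484, 0], [0, 0, 0.002]]]}}

```text
t: 76.97
eef_pos: [0.4549, -0.1941, 0.1449]
ee_rot: [-0.001, -0.03, 1.0, 0.001]
force: [-0.2, 0.0, 0.4]
opening: 0.798
gripper_force: 0.0
```

```bash
python3 - <<'E'
from h import *
bottles((.33,.62,-.36,.01))
go((.4545,-.195,.0195,183.4))
E
```

```text
t 77.0 [ 0.4549 -0.1941  0.1449] th -176.5 tilt 0.11 op 0.798 F 0.0 [-0.2  0.   0.4]
bottle x 0.4042..0.5046 mid 0.4544 y_mid -0.1951 slope 3.39 z 0.0276 ...aaaaaaaaaLLLLLLLLLLLLLLLLLLLLLLaaaaaaa.aa (np.int64(-40), np.int64(48))
bottle x 0.4321..0.5020 mid 0.4671 y_mid -0.3128 slope 3.38 z 0.0272 ........LLLLaaaaaaaaaaaaaaaaaaaaaaaaaaaaaaaa (np.int64(-56), np.int64(-40))
[0.0011, -0.0031, 0.3142] [0.0002, -0.0001, 0.0003] rows 3.0
```

Request:
{"op": "send_rows", "data": {"plan": [[[0.001, -0.003, 0.08], [0, 0, 0]], [[0.001, -0.003, 0.16], [0, 0, 0]], [[0.001, -0.003, 0.23], [0, 0, 0]], [[0.001, -0.003, 0.28], [0, 0, 0]], [[0.001, -0.003, 0.3], [0, 0, 0]], [[0.001, -0.003, 0.312], [0, 0, 0]], [[0.001, -0.003, 0.312], [0, 0, 0]]]}}

```text
t: 77.6
eef_pos: [0.4548, -0.1957, 0.0207]
ee_rot: [-0.0, -0.031, 1.0, 0.0]
force: [0.1, 0.2, 0.6]
opening: 0.799
gripper_force: 0.0
```

Request:
{"op": "send_rows", "data": {"plan": [[[0, 0, 0], [0, 0, 0]], [[0, 0, 0], [0, 0, 0]], [[0, 0, 0], [0, 0, 0]], [[0, 0, 0], [0, 0, 0]], [[0, 0, 0], [0, 0, 0]], [[0, 0, 0], [0, 0, 0]], [[0, 0, 0], [0, 0, 0]]], "hand": 0.7}}

```text
t: 78.18
eef_pos: [0.4555, -0.1969, 0.0222]
ee_rot: [0.001, -0.03, 1.0, -0.0]
force: [0.2, 2.7, 6.8]
opening: 0.574
gripper_force: 26.0
```

Request:
{"op": "send_rows", "data": {"plan": [[[0, 0, -0.05], [0, 0, 0]], [[0, 0, -0.14], [0, 0, 0]], [[0, 0, -0.23], [0, 0, 0]], [[0, 0, -0.31], [0, 0, 0]], [[0, 0, -0.33], [0, 0, 0]], [[0, 0, -0.33], [0, 0, 0]]]}}

```text
t: 78.68
eef_pos: [0.4557, -0.1974, 0.1557]
ee_rot: [0.002, -0.03, 1.0, -0.002]
force: [-0.3, 0.1, -1.6]
opening: 0.569
gripper_force: 27.8
```

```bash
python3 - <<'E'
from h import *
stat()
go((.47,.06,.15,184),(.487,.305,.15,184.6),(.487,.3085,.09,184.6))
E
```

```text
t 78.7 [ 0.4557 -0.1974  0.1557] th -176.6 tilt 0.32 op 0.569 F 27.8 [-0.3  0.1 -1.6]
[-0.0739, 0.6404, 0.0124] [-0.0005, 0.0007, -0.0016] rows 6.2
[-0.0851, 0.608, 0.0] [0.0, 0.0, -0.0017] rows 5.9
[-0.0007, 0.0087, 0.15] [0.0, 0.0, 0.0] rows 1.4
```

Request:
{"op": "send_rows", "data": {"plan": [[[-0.074, 0.64, 0], [0, 0, -0.002]], [[-0.074, 0.64, 0], [0, 0, -0.002]], [[-0.074, 0.64, 0], [0, 0, -0.002]], [[-0.074, 0.64, 0], [0, 0, -0.002]], [[-0.074, 0.64, 0], [0, 0, -0.002]], [[-0.074, 0.64, 0], [0, 0, -0.002]], [[-0.074, 0.64, 0], [0, 0, -0.002]], [[-0.074, 0.64, 0], [0, 0, -0.002]]]}}

```text
t: 79.35
eef_pos: [0.4678, 0.0632, 0.1513]
ee_rot: [-0.001, -0.038, 0.999, 0.0]
force: [-0.4, 0.3, -2.1]
opening: 0.572
gripper_force: 27.8
```

Request:
{"op": "send_rows", "data": {"plan": [[[-0.085, 0.608, 0], [0, 0, -0.002]], [[-0.085, 0.608, 0], [0, 0, -0.002]], [[-0.085, 0.608, 0], [0, 0, -0.002]], [[-0.085, 0.608, 0], [0, 0, -0.002]], [[-0.085, 0.608, 0], [0, 0, -0.002]], [[-0.085, 0.608, 0], [0, 0, -0.002]], [[-0.085, 0.608, 0], [0, 0, -0.002]], [[-0.085, 0.608, 0], [0, 0, -0.002]]]}}

```text
t: 80.02
eef_pos: [0.4851, 0.3061, 0.151]
ee_rot: [-0.001, -0.043, 0.999, -0.001]
force: [0.4, -0.8, -2.7]
opening: 0.574
gripper_force: 27.8
```

Request:
{"op": "send_rows", "data": {"plan": [[[0, 0.009, 0.05], [0, 0, 0]], [[0, 0.009, 0.12], [0, 0, 0]], [[0, 0.009, 0.15], [0, 0, 0]], [[0, 0.009, 0.15], [0, 0, 0]]]}}

```text
t: 80.35
eef_pos: [0.4835, 0.3064, 0.0892]
ee_rot: [-0.003, -0.041, 0.999, -0.001]
force: [-0.2, -0.9, -2.6]
opening: 0.573
gripper_force: 27.8
```

```bash
python3 - <<'E'
from h import *
stat()
go((.487,.3087,.0245,184.7))
E
```

```text
t 80.3 [0.4835 0.3064 0.0892] th -175.3 tilt 0.38 op 0.573 F 27.8 [-0.2 -0.9 -2.6]
[-0.0102, 0.0054, 0.1618] [-0.0004, -0.001, 0.0001] rows 1.6
```

Request:
{"op": "send_rows", "data": {"plan": [[[-0.004, 0.004, 0.05], [0, 0, 0]], [[-0.004, 0.004, 0.1], [0, 0, 0]], [[-0.004, 0.004, 0.135], [0, 0, 0]], [[-0.004, 0.004, 0.155], [0, 0, 0]], [[-0.004, 0.004, 0.163], [0, 0, 0]], [[-0.004, 0.004, 0.163], [0, 0, 0]], [[-0.004, 0.004, 0.163], [0, 0, 0]]]}}

```text
t: 80.93
eef_pos: [0.4871, 0.3107, 0.0286]
ee_rot: [0.001, -0.042, 0.999, 0.0]
force: [0.1, 0.2, -1.4]
opening: 0.573
gripper_force: 27.9
```

Request:
{"op": "send_rows", "data": {"plan": [[[0, 0, 0], [0, 0, 0]], [[0, 0, 0], [0, 0, 0]], [[0, 0, 0], [0, 0, 0]], [[0, 0, 0], [0, 0, 0]], [[0, 0, 0], [0, 0, 0]]], "hand": 0.2}}

```text
t: 81.35
eef_pos: [0.4865, 0.3111, 0.028]
ee_rot: [0.0, -0.042, 0.999, 0.0]
force: [0.8, -0.3, 0.6]
opening: 0.803
gripper_force: 0.0
```

Request:
{"op": "send_rows", "data": {"plan": [[[0, 0, -0.05], [0, 0, 0]], [[0, 0, -0.14], [0, 0, 0]], [[0, 0, -0.23], [0, 0, 0]], [[0, 0, -0.31], [0, 0, 0]], [[0, 0, -0.31], [0, 0, 0]], [[0, 0, -0.31], [0, 0, 0]]]}}

```text
t: 81.85
eef_pos: [0.4872, 0.3114, 0.1537]
ee_rot: [0.002, -0.042, 0.999, 0.001]
force: [0.8, 0.5, -1.2]
opening: 0.798
gripper_force: 0.0
```

```bash
python3 - <<'E'
from h import *
bottles((.38,.62,.26,.35))
go((.475,.08,.15,184.3),(.47,-.14,.15,183.6),(.468,-.308,.15,183.4),(.468,-.3125,.0195,183.4))
E
```

```text
t 81.8 [0.4872 0.3114 0.1537] th -175.1 tilt 0.24 op 0.798 F 0.0 [ 0.8  0.5 -1.2]
bottle x 0.4355..0.5358 mid 0.4856 y_mid 0.3118 slope 4.68 z 0.0296 ...LLaaaaaaaLLLLLLLLLLLLLLLLLLLLLLaaaaaaaLLL (np.int64(-76), np.int64(88))
[0.0776, -0.5731, 0.0047] [0.0001, 0.0002, 0.0016] rows 5.5
[0.0537, -0.5475, 0.0] [0.0, 0.0, 0.0019] rows 5.3
[0.0314, -0.4189, 0.0] [0.0, 0.0, 0.0006] rows 4.0
[0.0007, -0.0112, 0.3262] [0.0, 0.0, 0.0] rows 3.1
```

Request:
{"op": "send_rows", "data": {"plan": [[[0.078, -0.573, 0], [0, 0, 0.002]], [[0.078, -0.573, 0], [0, 0, 0.002]], [[0.078, -0.573, 0], [0, 0, 0.002]], [[0.078, -0.573, 0], [0, 0, 0.002]], [[0.078, -0.573, 0], [0, 0, 0.002]], [[0.078, -0.573, 0], [0, 0, 0.002]], [[0.078, -0.573, 0], [0, 0, 0.002]], [[0.078, -0.573, 0], [0, 0, 0.002]]]}}

```text
t: 82.57
eef_pos: [0.4741, 0.0788, 0.1505]
ee_rot: [-0.001, -0.035, 0.999, 0.0]
force: [0.0, 0.3, 0.5]
opening: 0.799
gripper_force: 0.0
```

Request:
{"op": "send_rows", "data": {"plan": [[[0.054, -0.548, 0], [0, 0, 0.002]], [[0.054, -0.548, 0], [0, 0, 0.002]], [[0.054, -0.548, 0], [0, 0, 0.002]], [[0.054, -0.548, 0], [0, 0, 0.002]], [[0.054, -0.548, 0], [0, 0, 0.002]], [[0.054, -0.548, 0], [0, 0, 0.002]], [[0.054, -0.548, 0], [0, 0, 0.002]], [[0.054, -0.548, 0], [0, 0, 0.002]]]}}

```text
t: 83.23
eef_pos: [0.4689, -0.1395, 0.1508]
ee_rot: [-0.001, -0.03, 1.0, 0.001]
force: [-0.1, -0.2, -0.1]
opening: 0.802
gripper_force: 0.0
```

Request:
{"op": "send_rows", "data": {"plan": [[[0.031, -0.419, 0], [0, 0, 0]], [[0.031, -0.419, 0], [0, 0, 0]], [[0.031, -0.419, 0], [0, 0, 0]], [[0.031, -0.419, 0], [0, 0, 0]], [[0.031, -0.419, 0], [0, 0, 0]], [[0.031, -0.419, 0], [0, 0, 0]], [[0.031, -0.419, 0], [0, 0, 0]]]}}

```text
t: 83.82
eef_pos: [0.467, -0.3063, 0.1511]
ee_rot: [-0.0, -0.031, 1.0, 0.001]
force: [-0.0, 0.3, 0.4]
opening: 0.801
gripper_force: 0.0
```

```bash
python3 - <<'E'
from h import *
bottles((.33,.62,-.36,.01))
go((.467,-.3127,.0195,183.4))
E
```

```text
t 83.8 [ 0.467  -0.3063  0.1511] th -176.5 tilt 0.10 op 0.801 F 0.0 [-0.   0.3  0.4]
bottle x 0.4326..0.5026 mid 0.4676 y_mid -0.3131 slope 3.41 z 0.0271 ...LLLLLLLLaaaaaaaaaaaaaaaaaaaaaaaaaaaaaa... (np.int64(-76), np.int64(-44))
[0.001, -0.0171, 0.3297] [0.0002, -0.0001, 0.0004] rows 3.2
```

Request:
{"op": "send_rows", "data": {"plan": [[[0.001, -0.017, 0.08], [0, 0, 0]], [[0.001, -0.017, 0.16], [0, 0, 0]], [[0.001, -0.017, 0.23], [0, 0, 0]], [[0.001, -0.017, 0.28], [0, 0, 0]], [[0.001, -0.017, 0.31], [0, 0, 0]], [[0.001, -0.017, 0.327], [0, 0, 0]], [[0.001, -0.017, 0.327], [0, 0, 0]]]}}

```text
t: 84.45
eef_pos: [0.4666, -0.3129, 0.0199]
ee_rot: [-0.001, -0.031, 1.0, 0.001]
force: [-0.6, 0.7, 0.2]
opening: 0.804
gripper_force: 0.0
```

Request:
{"op": "send_rows", "data": {"plan": [[[0, 0, 0], [0, 0, 0]], [[0, 0, 0], [0, 0, 0]], [[0, 0, 0], [0, 0, 0]], [[0, 0, 0], [0, 0, 0]], [[0, 0, 0], [0, 0, 0]], [[0, 0, 0], [0, 0, 0]], [[0, 0, 0], [0, 0, 0]]], "hand": 0.7}}

```text
t: 85.03
eef_pos: [0.4673, -0.3151, 0.0221]
ee_rot: [0.001, -0.03, 1.0, -0.0]
force: [1.0, 3.7, 7.4]
opening: 0.575
gripper_force: 26.8
```

Request:
{"op": "send_rows", "data": {"plan": [[[0, 0, -0.05], [0, 0, 0]], [[0, 0, -0.14], [0, 0, 0]], [[0, 0, -0.23], [0, 0, 0]], [[0, 0, -0.31], [0, 0, 0]], [[0, 0, -0.33], [0, 0, 0]], [[0, 0, -0.33], [0, 0, 0]]]}}

```text
t: 85.53
eef_pos: [0.4675, -0.3161, 0.1557]
ee_rot: [0.002, -0.03, 1.0, -0.002]
force: [0.7, -0.7, -2.9]
opening: 0.574
gripper_force: 27.3
```

```bash
python3 - <<'E'
from h import *
stat()
go((.475,-.08,.15,184),(.494,.135,.15,184.8),(.494,.138,.085,184.8))
E
```

```text
t 85.5 [ 0.4675 -0.3161  0.1557] th -176.6 tilt 0.31 op 0.574 F 27.3 [ 0.7 -0.7 -2.9]
[-0.0538, 0.5881, 0.0121] [-0.0006, 0.0006, -0.0017] rows 5.7
[-0.0849, 0.5329, 0.0] [0.0, 0.0, -0.0022] rows 5.2
[-0.0006, 0.0075, 0.1625] [0.0, 0.0, 0.0] rows 1.6
```

Request:
{"op": "send_rows", "data": {"plan": [[[-0.054, 0.588, 0], [0, 0, -0.002]], [[-0.054, 0.588, 0], [0, 0, -0.002]], [[-0.054, 0.588, 0], [0, 0, -0.002]], [[-0.054, 0.588, 0], [0, 0, -0.002]], [[-0.054, 0.588, 0], [0, 0, -0.002]], [[-0.054, 0.588, 0], [0, 0, -0.002]], [[-0.054, 0.588, 0], [0, 0, -0.002]], [[-0.054, 0.588, 0], [0, 0, -0.002]]]}}

```text
t: 86.2
eef_pos: [0.4734, -0.0775, 0.1515]
ee_rot: [-0.001, -0.038, 0.999, 0.0]
force: [-0.6, 0.2, -1.9]
opening: 0.573
gripper_force: 27.4
```

Request:
{"op": "send_rows", "data": {"plan": [[[-0.085, 0.533, 0], [0, 0, -0.002]], [[-0.085, 0.533, 0], [0, 0, -0.002]], [[-0.085, 0.533, 0], [0, 0, -0.002]], [[-0.085, 0.533, 0], [0, 0, -0.002]], [[-0.085, 0.533, 0], [0, 0, -0.002]], [[-0.085, 0.533, 0], [0, 0, -0.002]], [[-0.085, 0.533, 0], [0, 0, -0.002]], [[-0.085, 0.533, 0], [0, 0, -0.002]]]}}

```text
t: 86.87
eef_pos: [0.4926, 0.1354, 0.1517]
ee_rot: [-0.001, -0.043, 0.999, -0.0]
force: [-0.2, -0.2, -1.8]
opening: 0.574
gripper_force: 27.5
```

Request:
{"op": "send_rows", "data": {"plan": [[[0, 0.008, 0.05], [0, 0, 0]], [[0, 0.008, 0.12], [0, 0, 0]], [[0, 0.008, 0.16], [0, 0, 0]], [[0, 0.008, 0.16], [0, 0, 0]]]}}

```text
t: 87.2
eef_pos: [0.4906, 0.1369, 0.0855]
ee_rot: [-0.003, -0.041, 0.999, -0.0]
force: [0.0, -1.5, -2.1]
opening: 0.575
gripper_force: 27.4
```

```bash
python3 - <<'E'
from h import *
stat()
go((.494,.138,.0245,184.8))
E
```

```text
t 87.2 [0.4906 0.1369 0.0855] th -175.3 tilt 0.35 op 0.575 F 27.4 [ 0.  -1.5 -2.1]
[-0.0096, 0.0021, 0.1524] [-0.0001, -0.001, -0.0003] rows 1.5
```

Request:
{"op": "send_rows", "data": {"plan": [[[-0.003, 0.001, 0.05], [0, 0, 0]], [[-0.003, 0.001, 0.1], [0, 0, 0]], [[-0.003, 0.001, 0.135], [0, 0, 0]], [[-0.003, 0.001, 0.15], [0, 0, 0]], [[-0.003, 0.001, 0.158], [0, 0, 0]], [[-0.003, 0.001, 0.158], [0, 0, 0]], [[-0.003, 0.001, 0.158], [0, 0, 0]]]}}

```text
t: 87.78
eef_pos: [0.4942, 0.1393, 0.0265]
ee_rot: [0.001, -0.042, 0.999, 0.0]
force: [-0.6, 0.5, -1.0]
opening: 0.574
gripper_force: 27.5
```

Request:
{"op": "send_rows", "data": {"plan": [[[0, 0, 0], [0, 0, 0]], [[0, 0, 0], [0, 0, 0]], [[0, 0, 0], [0, 0, 0]], [[0, 0, 0], [0, 0, 0]], [[0, 0, 0], [0, 0, 0]]], "hand": 0.2}}

```text
t: 88.2
eef_pos: [0.4937, 0.1399, 0.026]
ee_rot: [0.0, -0.042, 0.999, 0.0]
force: [0.5, 0.8, -0.1]
opening: 0.801
gripper_force: 0.0
```

Request:
{"op": "send_rows", "data": {"plan": [[[0, 0, -0.05], [0, 0, 0]], [[0, 0, -0.14], [0, 0, 0]], [[0, 0, -0.23], [0, 0, 0]], [[0, 0, -0.33], [0, 0, 0]], [[0, 0, -0.43], [0, 0, 0]], [[0.1, 0, -0.53], [0, 0, 0]], [[0.15, 0, -0.6], [0, 0, 0]], [[0.15, 0, -0.6], [0, 0, 0]]]}}

```text
t: 88.87
eef_pos: [0.432, 0.1348, 0.271]
ee_rot: [0.003, -0.043, 0.999, 0.0]
force: [-0.1, -0.2, 1.1]
opening: 0.798
gripper_force: 0.0
```

Request:
{"op": "send_rows", "data": {"plan": [[[0, 0, 0], [0, 0, 0]], [[0, 0, 0], [0, 0, 0]], [[0, 0, 0], [0, 0, 0]], [[0, 0, 0], [0, 0, 0]]]}}

```text
t: 89.2
eef_pos: [0.434, 0.1346, 0.2641]
ee_rot: [-0.001, -0.042, 0.999, -0.0]
force: [0.1, 0.4, 0.1]
opening: 0.798
gripper_force: 0.0
```

```bash
python3 - <<'E'
from h import *
bottles((.38,.62,.08,.36),"w10")
E
```

```text
t 89.2 [0.434  0.1346 0.2641] th -175.2 tilt 0.16 op 0.798 F 0.0 [0.1 0.4 0.1]
bottle x 0.4355..0.5361 mid 0.4858 y_mid 0.1907 slope -5.98 z 0.0474 .......................................LLLL. (np.int64(68), np.int64(84))
bottle x 0.4263..0.5572 mid 0.4917 y_mid 0.2258 slope 4.78 z 0.0297 .aaaaaaaaaaaLLLLLLLLLLLLLLLLLLLLL.aaaa...... (np.int64(-40), np.int64(44))
```

View pics/w10.png

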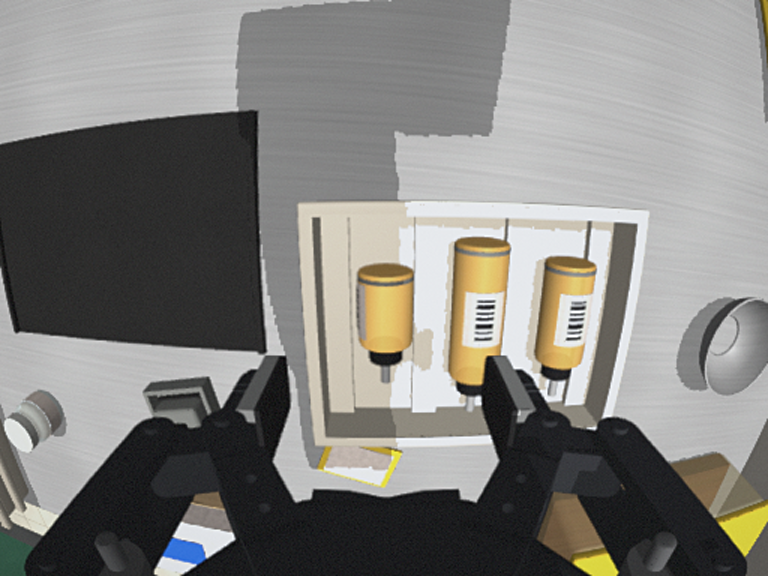

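```bash
python3 - <<'E'
from h import *
P=cloud(read_camera("side")); x,y,z=P[...,0],P[...,1],P[...,2]
m=(abs(x-.661)<.05)&(abs(y+.071)<.05)&(z>.06)&(z<.2); q=P[m]
print(m.sum(),q.mean(0),q.min(0),q.max(0))
for lo,hi in((.06,.08),(.12,.14)): print(P[m&(z>lo)&(z<hi)].mean(0).round(4))
stat(); print(robot.finish_job())
E
```

```text
332 [ 0.66046466 -0.08232937  0.10842649] [ 0.63971793 -0.0949119   0.06005528] [ 0.6924808  -0.05616598  0.14882363]
[ 0.6582 -0.0834  0.0701]
[ 0.66   -0.083   0.1308]
t 89.3 [0.434  0.1346 0.2643] th -175.1 tilt 0.14 op 0.798 F 0.0 [ 0.2 -0.4 -0.8]
the job is handed in; nothing more can be done
None
```

The job is handed in at about 89 s with all three bottles in their tub lanes and the reader upright in its cradle, but the middle bottle was knocked around its first read, so the read sequence was short, middle (possibly missed), long, then middle and long again after I re-rolled the middle one.

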